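Set the ratchet to tighten and clamp the phone frame

ROBOT

A 6-joint arm with a two-finger parallel gripper is mounted at the origin on the work surface. World frame = base frame: x ahead of the robot, y to its left, z up, the work surface at z = 0. Lengths are in mm, angles in degrees, forces in N, time in s.
With the tool pointing down it reaches from about 350 to 850 mm from the base axis. Payload 8.1 kg.
Tool frame: the origin (TCP) lies between the finger pads; the fingertips stand 8 mm ahead of it and the grasp point (between the pads) lies 11 mm behind it (r.tip_extent is the distance from the TCP to the fingertips, in mm); z points along the fingers, y is the direction in which the jaws open and shut (so a half turn about z gives the same grasp; the last joint's range is limited). The gripper opens to 85 mm and grips with 20 to 120 N. Pads are 22 mm wide; open, the fingers measure 114 mm over their backs; the gripper's body (76 mm by 85 mm) begins 54 mm behind the grasp point. The pads swing forward as they close: fully open they stand 13 mm farther back than shut.
Start: joints at [-4.893, 7.471, 85.268, -0, 87.261, -4.893], TCP at [600.004, 0.022, 239.292] pointing down, gripper open.
Joint ranges: [-169.43, 169.43], [-51.17, 129.36], [1.28, 143.12], [-76.62, 256.62], [0, 156.53], [-152.29, 152.29]. Speed limits (degrees/s): [136.94, 136.94, 159.86, 180, 180, 180].

INTERFACE

Orientations are given as [roll, pitch, yaw] about the fixed x, y, z axes, in that order (R = Rz(yaw) Ry(pitch) Rx(roll)).
In Python, from bench import sensors, viewer, hand_in, r gives the robot as it stands. The module is installed in compiled form; this text tells all that it offers.
- The arm moves only by the tool move_arm, never from a script. Its argument "rows" is a list that holds one entry, the list of rows, each a list of 6 numbers: the shift along the tool's x, y, z in m, then the turn, a rotation vector about the tool's x, y, z in degrees. In form: [[[tx, ty, tz, rx, ry, rz], ...]]. A call has 1 to 20 rows; each row is the pose to reach, as a shift and turn from the pose commanded when the call began, along the tool's axes at that moment; what a row does not reach only later rows make up. A row lasts 1/10 s, in which the tool goes at most 50 mm and 8.59 degrees, less where a joint would pass 70% of its speed; a pose out of reach is approached as far as the arm can. A call with a gripper value outside its range is refused whole. "grip" is the opening, from 0 (shut) to 1 (fully open), set as the call begins (left out, the last holds). The fingers move at their own pace and stop on an object; "newtons" is the grip in N (left out, the last holds). Time passes only in rows, so rows that repeat a pose let the fingers close. It gives the time, the measured TCP pose, the force and the opening at its end, in the units of the state.
- sensors.sense(): the state, without advancing time (a new reading comes with each control period).
- viewer.snapshot(name): name is "scene" or "side" or "wrist"; returns a dict with "color" (420x560x3 uint8, red, green, blue), "camera_matrix" (3x3 intrinsics, pixels), "R" (3x3) and "t" (3): a world point X has camera coordinates R X + t. Camera axes: x right, y down, z forward; pixel columns grow to the right and rows downward; lengths in mm; the calibration is good to about 2 mm. A picture is of the moment at which its call begins. There is no depth.
- hand_in(): hands the job in, once; it reports no verdict.
The state is a dict: "time": time; "joint_pos": joint angles; "qd": joint speeds; "joint_efforts": joint torques, N m; "tool_pos": TCP position; "tcp_rot": TCP orientation; "ft_force": force on the tool from outside, world axes, zero at the start; "wrist_torque": the same for the moment, N m; "finger_gap": finger opening in mm.
Only numpy, scipy, OpenCV 4.12 (cv2) and the standard library are available. Lean on these libraries where they do the work, as an engineer would, in place of code of your own. Each camera call takes 0.05 s, during which the arm holds its last target.

TASK

Grip the phone frame in the ratchet clamp on the repair bench. The ratchet is still set to loosen: flip its direction lever to tighten first, then work the handle to and fro until the jaw holds the frame firmly against the back stop, but gently, without overtightening it; feel for the rise in effort, because the frame bends if it is squeezed hard. Leave the lever set to tighten, let go of everything, and do not touch the frame or the jaw or disturb the other things on the bench.

Things in the scene. Friction and masses are not known exactly. Their poses are not given: they have to be found in the camera images.
- clamp: Ratchet clamp: aluminium base plate 190 x 250 x 14 mm, fixed to the bench, with a toothed steel wheel (56 mm across) on an upright spindle. Origin on the bench below the spindle; z up; y points from the spindle to the jaw, phone frame and back stop (a steel bar whose face is somewhere 149 to 155 mm from the spindle); the handle points roughly along -y, over the bench. x is to the right when looking along y.
- spindle_axis (a point): Point on the spindle axis, 54 mm above the bench, on top of the handle's round head (52 mm across). Handle and wheel turn about the vertical through it. With the lever set to tighten a clockwise stroke idles for up to 0.35 rad until a tooth is caught, then turns the wheel; the anticlockwise return clicks over the teeth. Set to loosen it is the reverse: anticlockwise strokes open the jaw, clockwise ones only click.
- handle (a joint): Handle angle, rad: 0 when the handle points straight along the clamp's -y; grows clockwise seen from above, the tightening direction (the knob then moves towards the clamp's -x). Hard stops at -0.6 and +0.6. One stroke is not always enough.
- knob_grip (a point): Middle of the grey upright knob near the handle's end: a round post 19 mm in diameter, 54 to 104 mm above the bench; this point is 79 mm above the bench and 120 mm from the spindle axis. The flat handle bar (20 mm wide, top at 54 mm) lies below it. Turning the wheel unloaded takes about 5 to 7 N more at the knob than idling; the return stroke up to about 4 N.
- pawl (a joint): Direction lever, rad, relative to the handle; grows clockwise seen from above. Springs over centre to either side: negative (-0.34 to -0.12) = loosen, as at the start; positive (0.12 to 0.34) = tighten. It rests at only 0.12 to 0.15 while its tip lies on top of a tooth, and rocks between 0.12 and 0.34 during return strokes.
- tab_tip (a point): Middle of the lever's upright fin, 77 mm above the bench, almost over the spindle: steel, 8 mm thick (across the handle), 16 mm wide (along it), from 62 to 92 mm above the bench. The lever bar under it (top 62 mm) pivots on the handle 47 mm from the spindle, 44 mm from the fin. To set tighten push the fin square to the handle towards the clamp's +x, 1 to 3 N: 13 to 30 mm in all, snapping over half way.
- jaw: Moving jaw: steel bar 130 mm long (x), 21 mm thick (y) with a springy rubber face, 14.5 to 40.5 mm above the bench. Origin not on the bar: the face is 62 mm from it along y; the origin is under the spindle with the jaw fully back. Moves 20 mm per rad of wheel and stays where left; 12 to 18 mm of travel are needed. Once the frame is pinched, each newton more at the knob adds about 6 to 10 N of jaw force; 10 to 30 is right.
- phone: Dark phone mid-frame with battery and board, 150 (x) x 75 (y) x 10 mm, lying flat on the base plate between jaw and back stop. Origin at the centre of its underside, 14 mm above the bench.
- tape_roll: Bystander: roll of brown tape, 84 mm across, 19 mm high. Origin under its centre.
- screw_tray: Bystander: small aluminium screw tray 100 x 70 x 22 mm. Origin under its centre.
- flux_jar: Bystander: amber glass jar 48 mm across, 55 mm high. Origin under its centre.
Not all that is in view belongs to the job. There is more than one size of the phone; the job needs the middle-sized.

How it is judged:
By the outcome, as a careful person would: the job done as asked, in the order asked, and still so for the second after the job is handed in, with the robot touching nothing.
It also fails if it takes over 69 s, if anything falls off the work surface, if the arm or the gripper's body presses on something with over 40 N, if the wrist force passes 120 N, or if a joint passes its speed limit or range.

## Working session

There is one attempt and no reset: what is moved stays moved. The work goes in short steps, Python scripts to look and compute and a tool call to move; the robot and the scene stay as the last step left them, time stands still between calls to the robot, and variables do not carry over. Pictures are saved under pics/ and viewed, and the job is handed in when it is done.

Besides the shell and the picture viewer there is one more tool, called after ">>>" by a JSON object that holds its "name" and its "arguments". move_arm: Moves the arm, as the interface text tells. Its arguments: {"type":"object","properties":{"rows":{"type":"array","items":{"type":"array","items":{"type":"array","items":{"type":"number"}}}},"grip":{"type":"number"},"newtons":{"type":"number"}},"required":["rows"]}

```bash
mkdir -p pics; python3 - <<'E'
from bench import sensors, viewer, hand_in, r
import cv2,pickle
d={}
for n in("scene","side","wrist"):
    s=viewer.snapshot(n); d[n]=s
    cv2.imwrite(f"pics/{n}0.png",s["color"][:,:,::-1])
pickle.dump(d,open("s0.pkl","wb"))
print(sensors.sense())
for n in d: print(n,d[n]["camera_matrix"],d[n]["R"],d[n]["t"])
E
```

```text
{'time': 0.15, 'joint_pos': array([-4.89238945e+00,  7.50670520e+00,  8.53161753e+01,  8.94798677e-04,
        8.72620295e+01, -4.89300186e+00]), 'qd': array([-0.02967674, -0.0983387 , -0.16101095, -0.00662591,  0.02557577,
       -0.01026283]), 'joint_efforts': array([ 1.01583330e-03, -5.70061326e+01, -5.01160097e+01, -1.39109225e-04,
        9.69119486e-03, -7.10949371e-05]), 'tool_pos': array([5.99576590e+02, 7.11883375e-02, 2.38457607e+02]), 'tcp_rot': array([-1.79915476e+02, -8.13286789e-03,  9.00005630e+01]), 'ft_force': array([-1.06742492, -0.94522303, -0.37538534]), 'wrist_torque': array([0.03016024, 0.02333868, 0.0044339 ]), 'finger_gap': 85.32494425692}
scene [[379.59902539   0.         279.71152952]
 [  0.         379.59902539 214.69969496]
 [  0.           0.           1.        ]] [[ 0.1284651   0.99164342 -0.011834  ]
 [ 0.84426421 -0.11561747 -0.52330732]
 [-0.52030248  0.0572357  -0.85206186]] [ -56.82526388 -480.82094829 1445.468098  ]
side [[389.90165331   0.         283.64820638]
 [  0.         389.90165331 205.88164131]
 [  0.           0.           1.        ]] [[-0.96806181 -0.25061982 -0.00678469]
 [-0.17639237  0.70007748 -0.69193732]
 [ 0.17816302 -0.66864133 -0.72192569]] [577.77834746 188.39836098 804.78578153]
wrist [[305.92869389   0.         279.59005801]
 [  0.         305.92869389 205.56985069]
 [  0.           0.           1.        ]] [[ 9.99996080e-01 -9.21450290e-04 -2.64405746e-03]
 [-1.02016898e-04 -9.55662639e-01  2.94463766e-01]
 [-2.79816066e-03 -2.94462342e-01 -9.55658987e-01]] [-599.10986849  -38.4043904   379.00525103]
```

View pics/scene0.png

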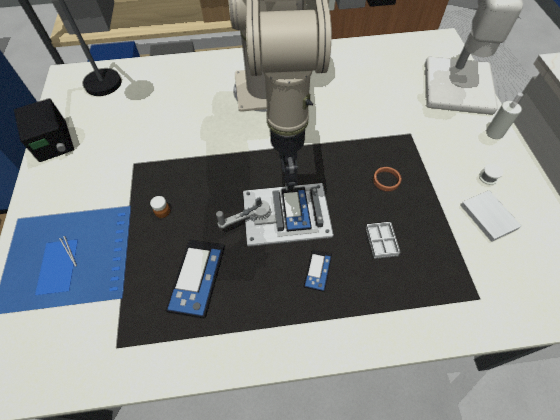

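View pics/side0.png

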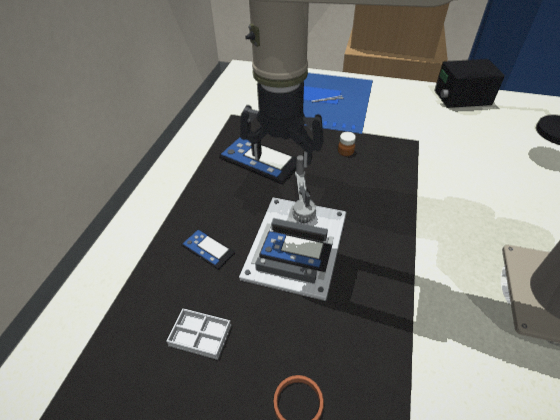

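View pics/wrist0.png

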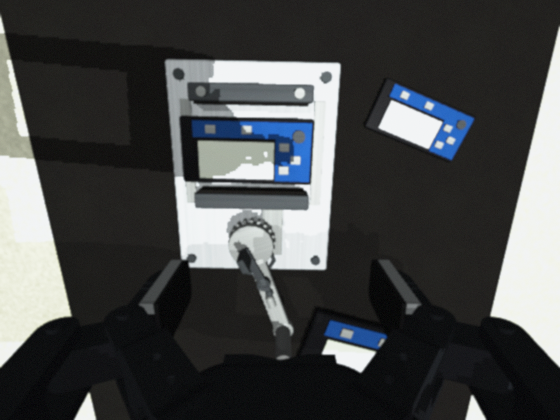

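```bash
cat > h.py <<'E'
import numpy as np,cv2,pickle
def ray(s,uv,z):
    K,R,t=s["camera_matrix"],s["R"],s["t"]
    d=R.T@np.linalg.solve(K,np.array([uv[0],uv[1],1.]))
    c=-R.T@t
    return c+d*(z-c[2])/d[2]
def proj(s,X):
    p=s["camera_matrix"]@(s["R"]@np.array(X,float)+s["t"]); return p[:2]/p[2]
def crop(s,u0,v0,u1,v1,k,name):
    im=s["color"][v0:v1,u0:u1,::-1]
    cv2.imwrite(name,cv2.resize(im,None,fx=k,fy=k,interpolation=cv2.INTER_CUBIC))
E
python3 - <<'E'
from h import *
d=pickle.load(open("s0.pkl","rb"))
w=d["wrist"]
crop(w,160,50,350,370,2.5,"pics/wc0.png" ) if 0 else crop(w,150,180,350,370,3,"pics/wc0.png")
crop(w,150,50,350,200,4,"pics/wc1.png")
crop(d["side"],230,140,360,310,3.5,"pics/sc0.png")
crop(d["scene"],205,170,345,255,5,"pics/cc0.png")
for uv in [(166,62),(340,64),(327,270),(181,270)]: print(ray(w,uv,14))
E
```

```text
[477.66087367 124.9049467   14.        ]
[663.95889736 122.705787    14.        ]
[ 661.07583036 -124.16807747   14.        ]
[ 469.83667528 -124.27235679   14.        ]
```

View pics/wc0.png

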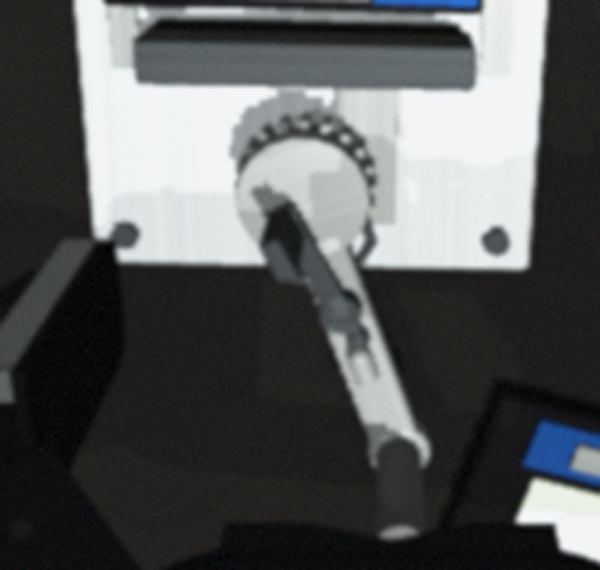

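View pics/wc1.png

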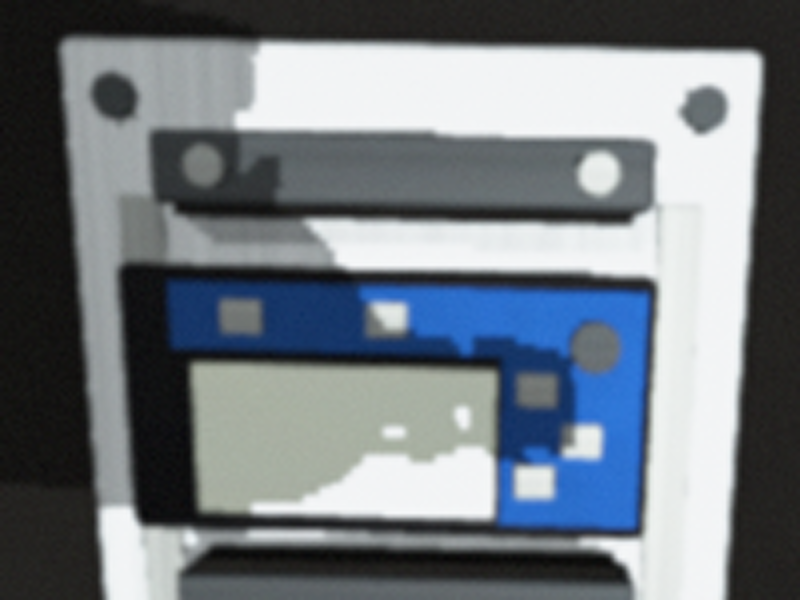

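View pics/sc0.png

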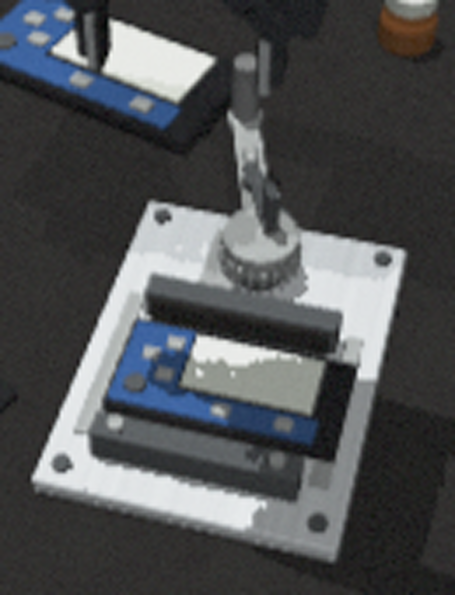

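View pics/cc0.png

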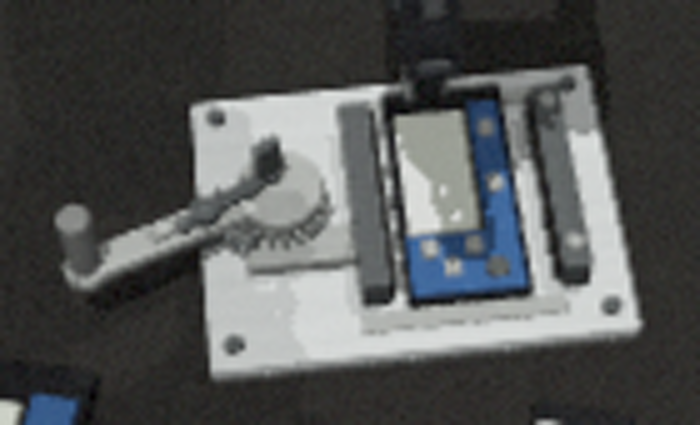

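```bash
python3 - <<'E'
from h import *
d=pickle.load(open("s0.pkl","rb"))
w,sc,sd=d["wrist"],d["scene"],d["side"]
for n in d: print(n,-d[n]["R"].T@d[n]["t"])
W=lambda p,k=3,o=(150,180):(p[0]/k+o[0],p[1]/k+o[1])
S=lambda p:W(p,3.5,(230,140)); C=lambda p:W(p,5,(205,170))
for uv in [W((62,38),4,(150,50)),W((762,52),4,(150,50)),W((528,270)),W((95,262))]: print("w",ray(w,uv,14).round(1))
for p in [(190,103),(590,67),(640,325),(212,373)]: print("sc",ray(sc,C(p),14).round(1))
for p in [(152,203),(405,250),(337,553),(35,485)]: print("sd",ray(sd,S(p),14).round(1))
print("knob top",ray(w,W((400,533)),104),ray(sc,C((73,212)),104),ray(sd,S((245,62)),104))
print("head",ray(w,W((303,200)),54),ray(sc,C((290,193)),54),ray(sd,S((260,236)),54))
print("finmid",ray(sc,C((267,158)),77),ray(sd,S((270,205)),77))
print("fin top?",ray(w,W((282,265)),92),ray(sc,C((266,143)),92),ray(sd,S((270,180)),92))
crop(w,215,215,305,305,8,"pics/wf.png");crop(sd,290,150,330,225,8,"pics/sf.png");crop(sc,210,190,280,235,10,"pics/cf.png")
E
```

```text
scene [1165.32061295  -81.9732807   979.33863783]
side [449.17412384 551.02229543 715.2754377 ]
wrist [600.16411963  74.34908275 371.92439479]
w [477.4 127.3  14. ]
w [664.4 123.7  14. ]
w [ 659.8 -124.2   14. ]
w [ 471.1 -120.4   14. ]
sc [ 473.1 -119.    14. ]
sc [480.  132.3  14. ]
sc [664.8 126.3  14. ]
sc [ 662.5 -121.2   14. ]
sd [ 654.4 -119.    14. ]
sd [ 469.8 -117.5   14. ]
sd [473.4 131.1  14. ]
sd [658.4 130.3  14. ]
knob top [ 603.27172263 -180.43241341  104.        ] [ 601.31209537 -184.38255984  104.        ] [ 602.15873659 -184.00702784  104.        ]
head [566.74733066 -72.4034448   54.        ] [573.19180413 -65.03086372  54.        ] [564.29844172 -68.3884257   54.        ]
finmid [562.58045175 -75.96101322  77.        ] [559.97123344 -76.01237436  77.        ]
fin top? [562.89473307 -79.04607959  92.        ] [562.42678283 -75.61272524  92.        ] [562.22690912 -83.89096024  92.        ]
```

View pics/wf.png

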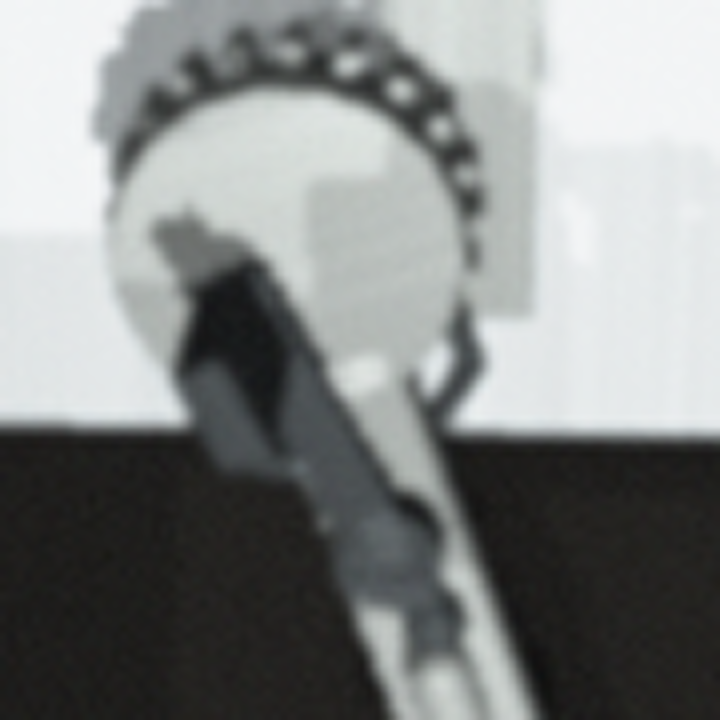

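View pics/sf.png

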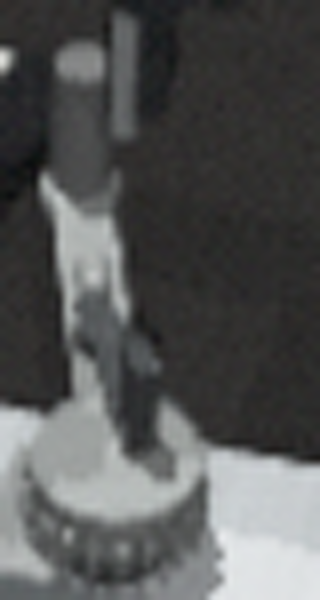

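View pics/cf.png

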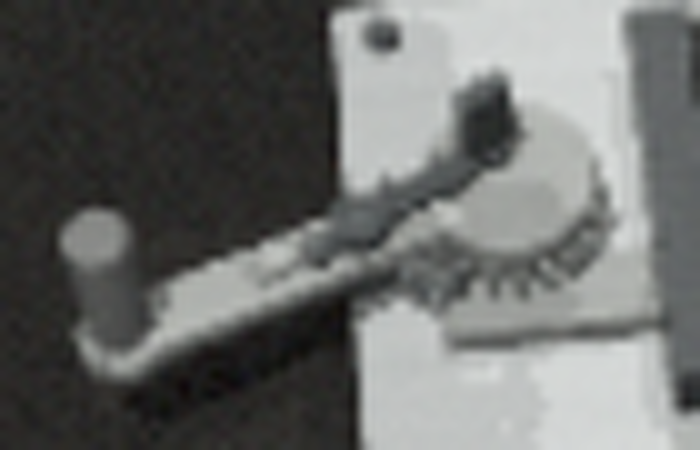

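>>> {"name": "move_arm", "arguments": {"rows": [[[-0.03, -0.025, 0.03, 0, 0, -6], [-0.06, -0.05, 0.06, 0, 0, -12], [-0.084, -0.071, 0.08, 0, 0, -17], [-0.084, -0.071, 0.11, 0, 0, -17], [-0.084, -0.071, 0.14, 0, 0, -17], [-0.084, -0.071, 0.16, 0, 0, -17], [-0.084, -0.071, 0.162, 0, 0, -17], [-0.084, -0.071, 0.162, 0, 0, -17]]], "grip": 0, "newtons": 60}}

```text
time: 0.95
tool_pos: [528.6, -83.8, 77.0]
tcp_rot: [-179.9, -0.0, 107.0]
ft_force: [0.2, 0.3, -0.3]
finger_gap: 0.0
```

```bash
python3 - <<'E'
from bench import sensors, viewer
from h import *
d={}
for n in("scene","side","wrist"):
    s=viewer.snapshot(n); d[n]=s; print(sensors.sense()["ft_force"].round(2))
crop(d["wrist"],0,0,560,420,1.4,"pics/w1.png");crop(d["side"],260,130,340,235,5.5,"pics/s1.png");crop(d["scene"],205,170,345,255,5.5,"pics/c1.png")
pickle.dump(d,open("s1.pkl","wb"))
q=sensors.sense();print(q["time"],q["tool_pos"],q["tcp_rot"],q["finger_gap"])
E
```

```text
[-0.32  0.63  0.28]
[1.14 0.61 0.21]
[0.23 0.08 0.68]
1.1 [530.25298601 -84.22900121  79.01270154] [1.79872252e+02 8.15000688e-02 1.07008613e+02] 0.2645833553264265
```

View pics/w1.png

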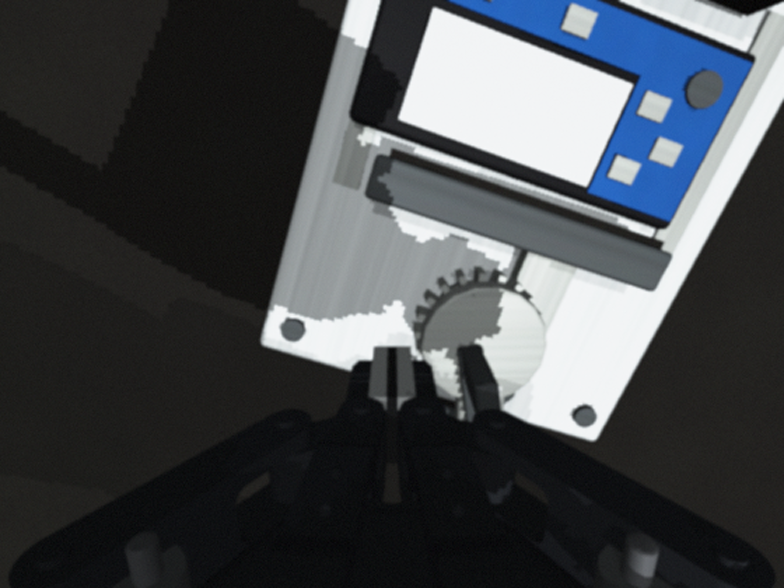

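View pics/s1.png

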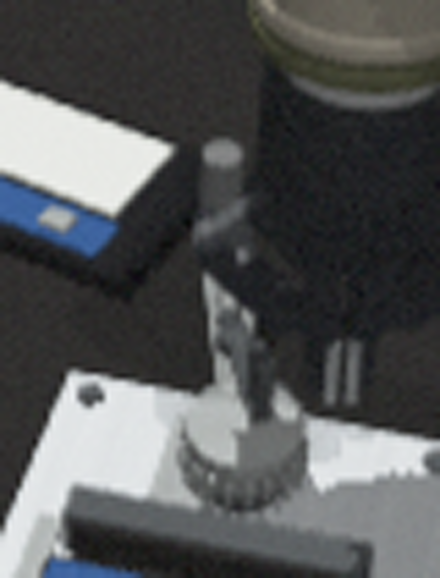

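View pics/c1.png

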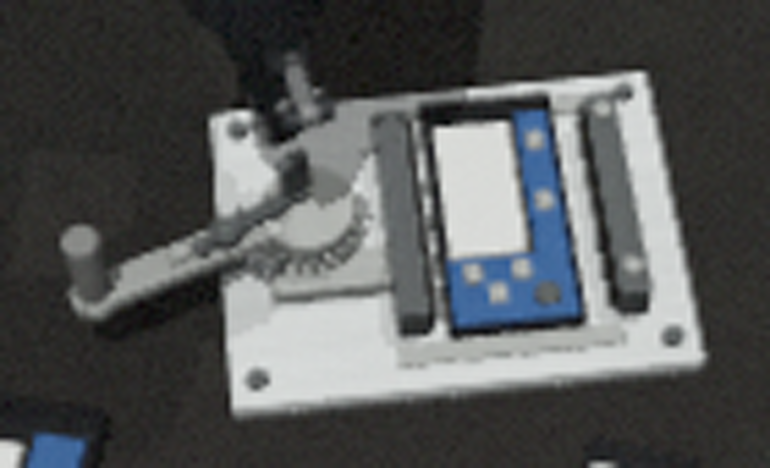

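>>> {"name": "move_arm", "arguments": {"rows": [[[0, 0.005, 0, 0, 0, 0], [0, 0.01, 0, 0, 0, 0], [0, 0.014, 0, 0, 0, 0], [0, 0.018, 0, 0, 0, 0], [0, 0.02, 0, 0, 0, 0]]]}}

```text
time: 1.6
tool_pos: [548.6, -78.0, 77.3]
tcp_rot: [-180.0, -0.0, 107.0]
ft_force: [-1.3, 0.1, -1.7]
finger_gap: 0.1
```

>>> {"name": "move_arm", "arguments": {"rows": [[[0, 0.003, 0, 0, 0, 0], [0, 0.005, 0, 0, 0, 0], [0, 0.008, 0, 0, 0, 0], [0, 0.01, 0, 0, 0, 0], [0, 0.01, 0, 0, 0, 0]]]}}

```text
time: 2.1
tool_pos: [558.1, -75.1, 77.4]
tcp_rot: [180.0, 0.0, 107.0]
ft_force: [0.1, -0.2, 0.7]
finger_gap: 0.1
```

```bash
cat > look.py <<'E'
import sys
from bench import sensors, viewer
from h import *
k=sys.argv[1]
d={}
for n in sys.argv[2:]:
    s=viewer.snapshot(n); d[n]=s; print(sensors.sense()["ft_force"].round(2))
    if n=="wrist": crop(s,0,0,560,420,1.4,f"pics/w{k}.png")
    if n=="side": crop(s,260,130,340,235,5.5,f"pics/s{k}.png")
    if n=="scene": crop(s,205,170,345,255,5.5,f"pics/c{k}.png")
pickle.dump(d,open(f"s{k}.pkl","wb"))
q=sensors.sense();print(q["time"],q["tool_pos"].round(1),q["tcp_rot"].round(2),q["finger_gap"])
E
python3 look.py 2 scene side wrist
```

```text
[ 0.18 -0.03  0.04]
[ 0.67  0.3  -0.14]
[ 0.15 -0.32 -0.11]
2.25 [557.7 -75.2  77.3] [179.99  -0.   107.  ] 0.10705558891537464
```

View pics/w2.png

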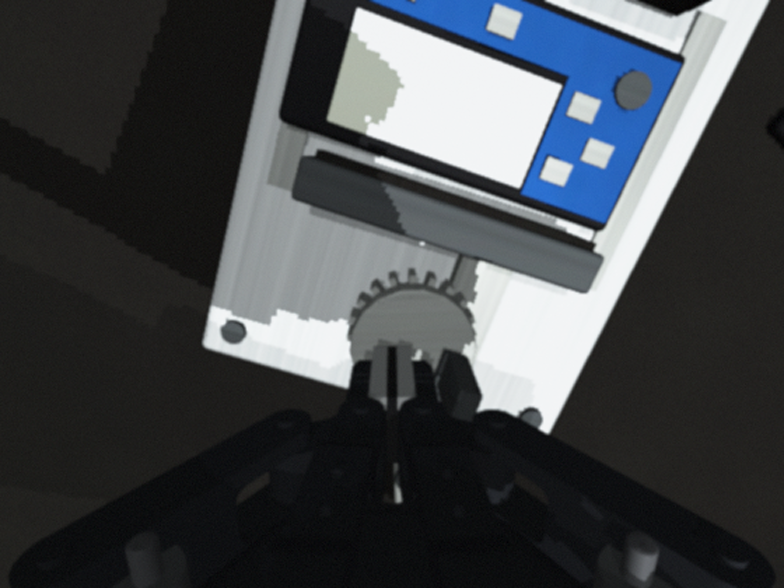

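View pics/c2.png

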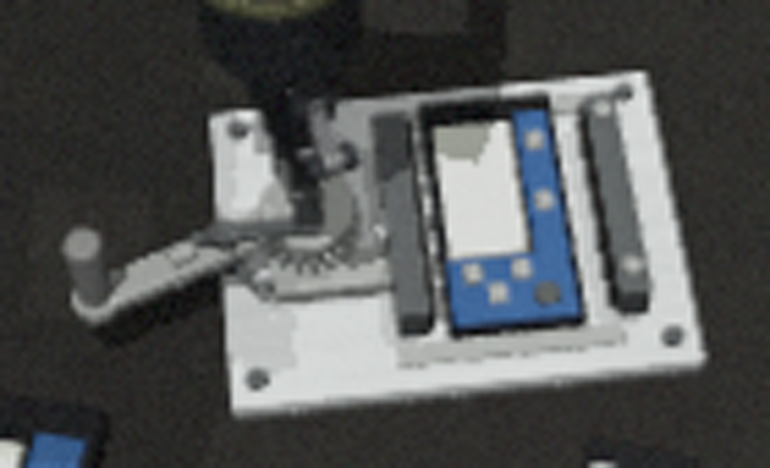

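View pics/s2.png

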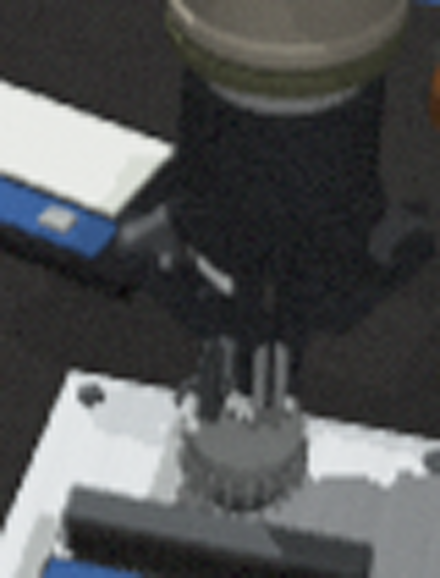

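>>> {"name": "move_arm", "arguments": {"rows": [[[0, -0.01, -0.01, 0, 0, 0], [0, -0.01, -0.05, 0, 0, 0], [-0.03, 0, -0.065, 0, 0, 0], [-0.07, 0.005, -0.065, 0, 0, 0], [-0.1, 0.01, -0.065, 0, 0, 0], [-0.116, 0.011, -0.065, 0, 0, 0], [-0.116, 0.011, -0.065, 0, 0, 0], [-0.116, 0.011, -0.065, 0, 0, 0]]], "grip": 0.38, "newtons": 80}}

```text
time: 3.05
tool_pos: [601.6, -182.3, 141.7]
tcp_rot: [-180.0, -0.1, 107.0]
ft_force: [0.0, 0.1, -0.1]
finger_gap: 32.5
```

```bash
python3 look.py 3 scene side wrist
```

```text
[-0.99 -0.07  0.52]
[-0.45  0.17 -0.17]
[-0.5   0.29 -0.04]
3.2 [ 601.7 -181.6  142.1] [-1.7997e+02 -4.0000e-02  1.0706e+02] 32.46885347982013
```

View pics/w3.png

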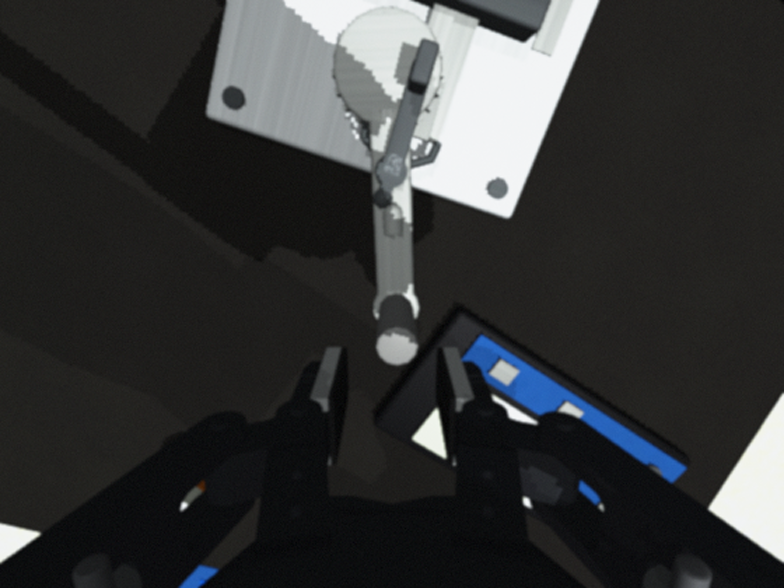

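View pics/c3.png

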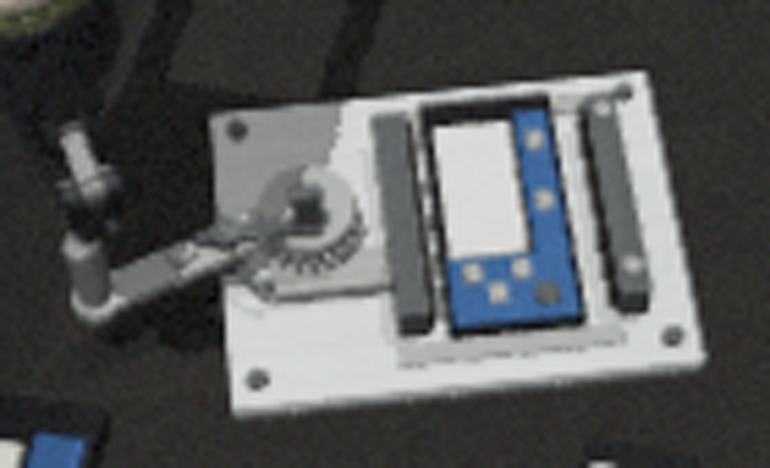

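View pics/s3.png

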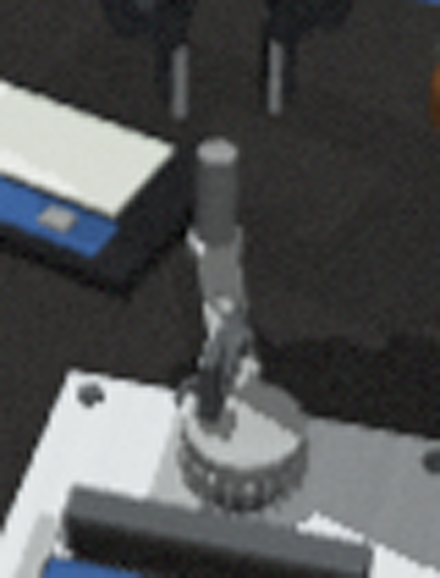

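```bash
python3 - <<'E'
from h import *
d=pickle.load(open("s3.pkl","rb"));w=d["wrist"]
k=ray(w,(397/1.4,349/1.4),104);h=ray(w,(388/1.4,69/1.4),54)
print(k,h,np.hypot(*(k-h)[:2]), ray(d["side"],(218/5.5+260,150/5.5+130),104))
for p in [(233,97),(497,188)]: print(ray(w,(p[0]/1.4,p[1]/1.4),14))
E
```

```text
[ 605.78520982 -187.29771394  104.        ] [566.83407059 -73.95760563  54.        ] 119.84644925252663 [ 603.40861422 -185.45745645  104.        ]
[ 485.20251944 -106.3904521    14.        ]
[ 645.16333507 -109.72278728   14.        ]
```

>>> {"name": "move_arm", "arguments": {"rows": [[[0, 0, 0.02, 0, 0, 0], [0, 0, 0.04, 0, 0, 0], [0, 0, 0.055, 0, 0, 0], [0, 0, 0.065, 0, 0, 0], [0, 0, 0.07, 0, 0, 0], [0, 0, 0.07, 0, 0, 0]]]}}

```text
time: 3.8
tool_pos: [601.8, -182.6, 71.7]
tcp_rot: [-180.0, -0.0, 107.0]
ft_force: [0.2, 0.5, 0.1]
finger_gap: 32.6
```

>>> {"name": "move_arm", "arguments": {"rows": [[[0.0002, 0.0063, 0, 0, 0, -3], [0.0007, 0.0125, 0, 0, 0, -6], [0.0015, 0.0188, 0, 0, 0, -9], [0.0026, 0.0249, 0, 0, 0, -12]]]}}

```text
time: 4.2
tool_pos: [625.6, -173.3, 73.4]
tcp_rot: [180.0, 0.0, 119.1]
ft_force: [-1.4, 0.1, 0.7]
finger_gap: 32.4
```

```bash
python3 look.py 4 wrist side
```

```text
[-0.51  0.12 -0.57]
[ 0.51 -0.22  0.2 ]
4.3 [ 626.2 -173.1   73.5] [1.7993e+02 7.0000e-02 1.1907e+02] 32.36976925123202
```

View pics/w4.png

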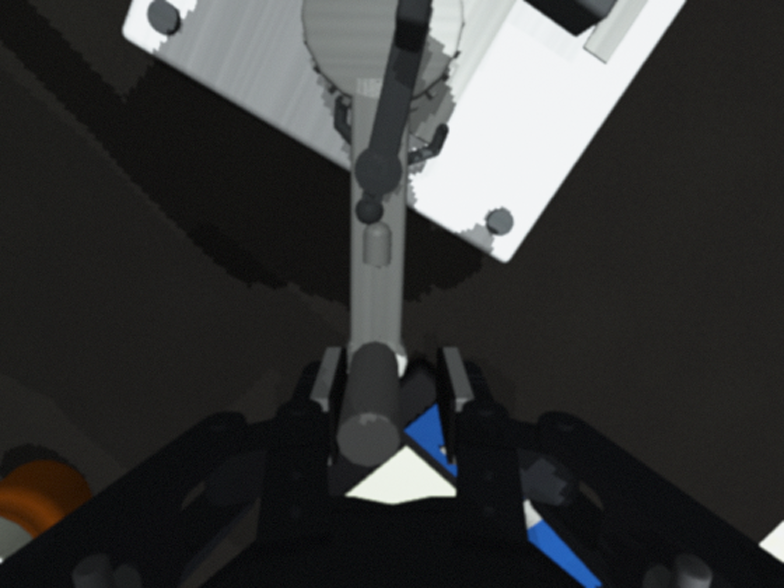

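View pics/s4.png

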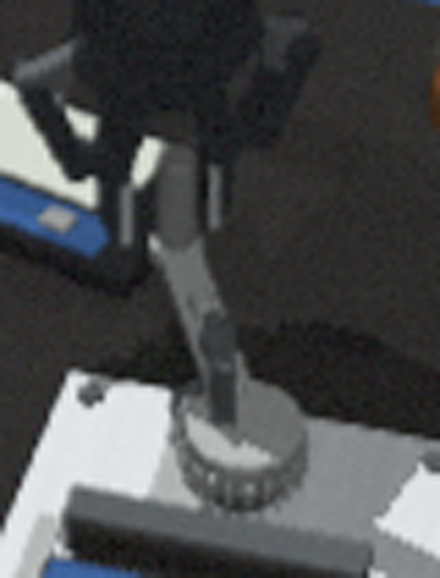

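>>> {"name": "move_arm", "arguments": {"rows": [[[0.0001, 0.0042, 0, 0, 0, -2], [0.0004, 0.0084, 0, 0, 0, -4], [0.0005, 0.0105, 0, 0, 0, -5], [0.0005, 0.0105, 0, 0, 0, -5]]]}}

```text
time: 4.7
tool_pos: [634.5, -167.4, 72.4]
tcp_rot: [180.0, 0.0, 124.0]
ft_force: [-0.7, 0.4, -0.3]
finger_gap: 32.6
```

```bash
python3 look.py 5 wrist scene
```

```text
[-0.11 -0.32 -0.63]
[ 0.02 -0.38  0.36]
4.8 [ 634.1 -167.5   72.2] [180.    -0.   123.98] 32.730960531109616
```

View pics/w5.png

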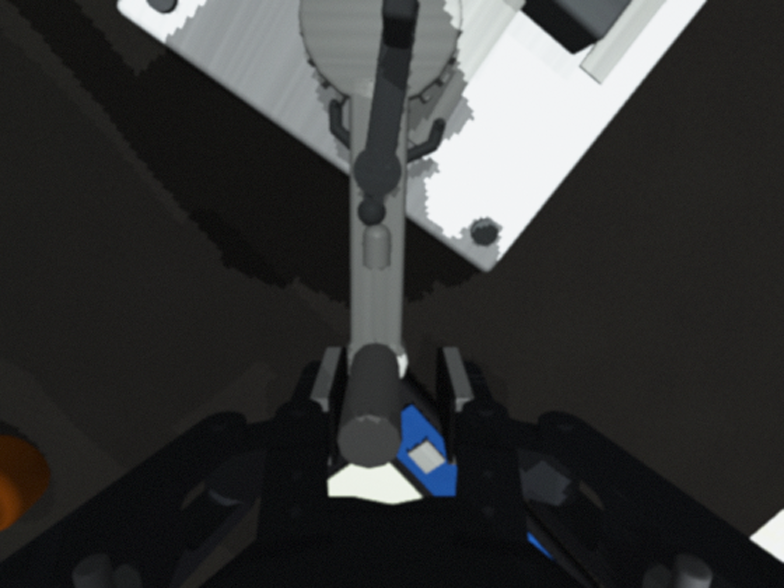

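View pics/c5.png

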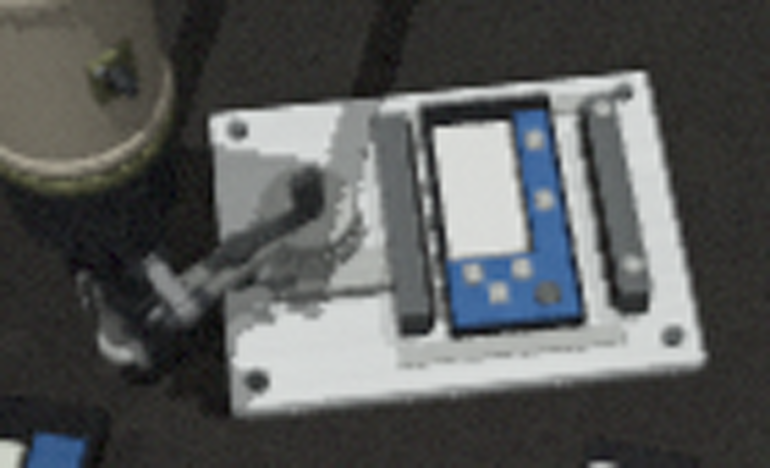

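>>> {"name": "move_arm", "arguments": {"rows": [[[0.0003, -0.0084, 0, 0, 0, 4], [0.0012, -0.0167, 0, 0, 0, 8], [0.0026, -0.0249, 0, 0, 0, 12], [0.0046, -0.0331, 0, 0, 0, 16]]]}}

```text
time: 5.2
tool_pos: [604.0, -182.6, 72.3]
tcp_rot: [180.0, 0.0, 107.8]
ft_force: [1.8, -0.5, -0.3]
finger_gap: 32.3
```

>>> {"name": "move_arm", "arguments": {"rows": [[[0.0001, -0.0042, 0, 0, 0, 2], [0.0003, -0.0084, 0, 0, 0, 4]]]}}

```text
time: 5.4
tool_pos: [595.9, -184.8, 72.3]
tcp_rot: [180.0, 0.0, 103.9]
ft_force: [0.8, -0.4, -0.6]
finger_gap: 32.7
```

>>> {"name": "move_arm", "arguments": {"rows": [[[0.0001, -0.0042, 0, 0, 0, 2], [0.0003, -0.0084, 0, 0, 0, 4]]]}}

```text
time: 5.6
tool_pos: [588.0, -186.5, 72.4]
tcp_rot: [179.9, 0.0, 99.9]
ft_force: [4.6, -0.7, -2.4]
finger_gap: 32.5
```

>>> {"name": "move_arm", "arguments": {"rows": [[[0.0001, -0.0042, 0, 0, 0, 2], [0.0003, -0.0084, 0, 0, 0, 4]]]}}

```text
time: 5.8
tool_pos: [580.6, -187.7, 72.4]
tcp_rot: [179.8, 0.0, 95.9]
ft_force: [8.7, -1.1, -5.3]
finger_gap: 32.3
```

```bash
python3 look.py 6 wrist scene
```

```text
[ 5.75 -0.86 -3.12]
[ 6.13 -1.48 -2.75]
5.9 [ 580.2 -187.8   72.5] [1.7986e+02 4.0000e-02 9.5890e+01] 32.55597771145276
```

View pics/w6.png

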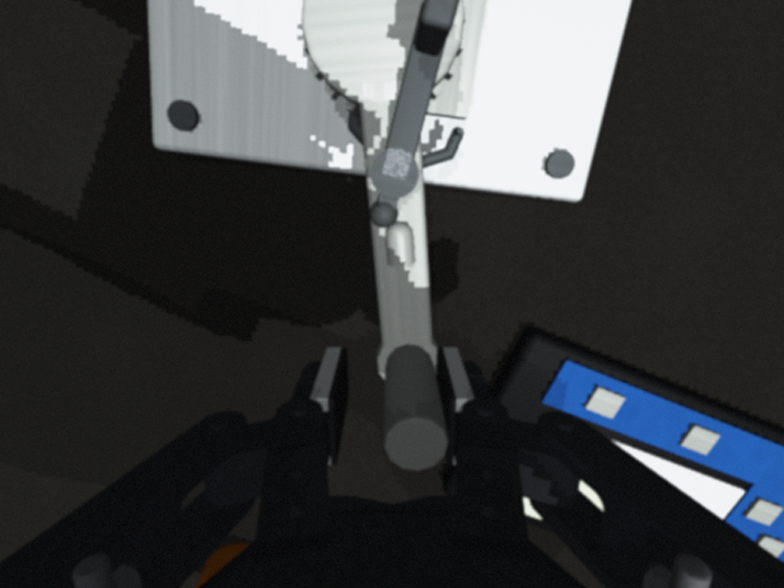

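View pics/c6.png

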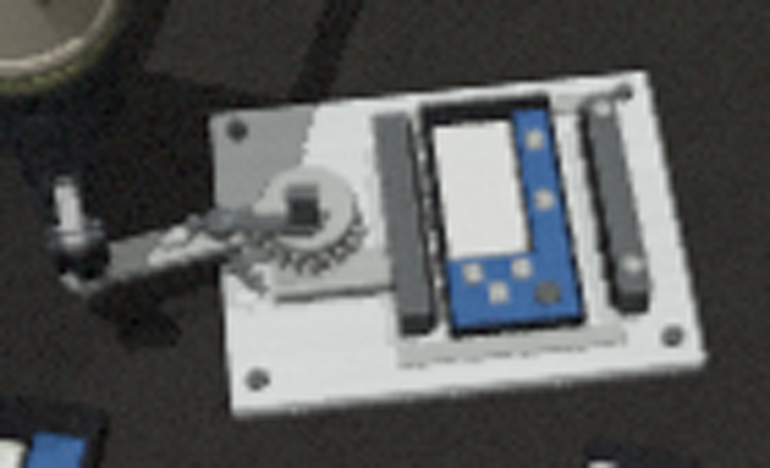

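>>> {"name": "move_arm", "arguments": {"rows": [[[0.0001, -0.0042, 0, 0, 0, 2], [0.0003, -0.0084, 0, 0, 0, 4], [0.0007, -0.0125, 0, 0, 0, 6], [0.0012, -0.0167, 0, 0, 0, 8]]]}}

```text
time: 6.3
tool_pos: [564.0, -188.6, 72.5]
tcp_rot: [179.8, 0.1, 87.9]
ft_force: [7.5, -1.9, -5.6]
finger_gap: 32.3
```

>>> {"name": "move_arm", "arguments": {"rows": [[[0, -0.0021, 0, 0, 0, 1], [0.0001, -0.0042, 0, 0, 0, 2]]]}}

```text
time: 6.5
tool_pos: [559.8, -188.4, 72.6]
tcp_rot: [179.8, 0.1, 85.9]
ft_force: [7.4, -2.7, -5.2]
finger_gap: 32.4
```

>>> {"name": "move_arm", "arguments": {"rows": [[[0, -0.0021, 0, 0, 0, 1], [0.0001, -0.0042, 0, 0, 0, 2]]]}}

```text
time: 6.7
tool_pos: [555.7, -188.2, 72.6]
tcp_rot: [179.8, 0.1, 83.9]
ft_force: [7.2, -4.2, -5.9]
finger_gap: 32.9
```

>>> {"name": "move_arm", "arguments": {"rows": [[[0, -0.0021, 0, 0, 0, 1], [0.0001, -0.0042, 0, 0, 0, 2]]]}}

```text
time: 6.9
tool_pos: [551.6, -187.7, 72.7]
tcp_rot: [179.8, 0.1, 81.9]
ft_force: [7.6, -4.2, -3.6]
finger_gap: 32.2
```

```bash
python3 look.py 7 scene side
```

```text
[ 6.56 -3.65 -3.76]
[ 6.83 -3.73 -4.8 ]
7.0 [ 551.3 -187.6   72.7] [1.7981e+02 5.0000e-02 8.1920e+01] 32.480993067983235
```

View pics/c7.png

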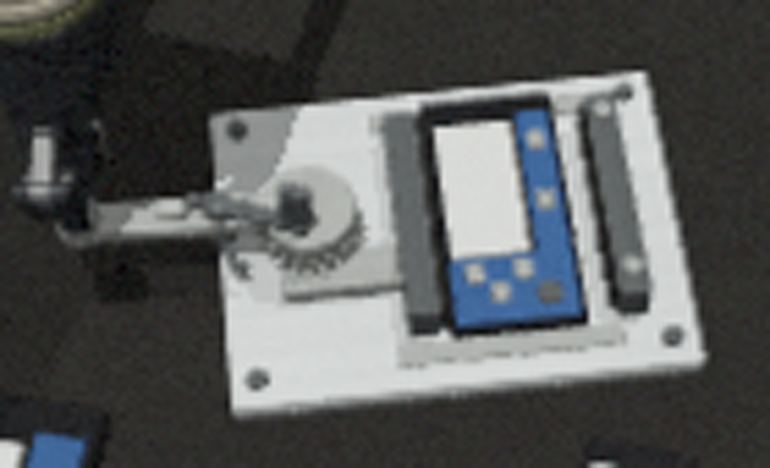

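>>> {"name": "move_arm", "arguments": {"rows": [[[0, -0.0021, 0, 0, 0, 1], [0.0001, -0.0042, 0, 0, 0, 2], [0.0002, -0.0063, 0, 0, 0, 3], [0.0003, -0.0084, 0, 0, 0, 4]]]}}

```text
time: 7.4
tool_pos: [543.3, -186.3, 72.8]
tcp_rot: [179.8, 0.0, 77.9]
ft_force: [7.8, -3.4, -4.2]
finger_gap: 32.4
```

>>> {"name": "move_arm", "arguments": {"rows": [[[0, -0.0021, 0, 0, 0, 1], [0.0001, -0.0042, 0, 0, 0, 2]]]}}

```text
time: 7.6
tool_pos: [539.2, -185.4, 72.8]
tcp_rot: [179.8, 0.0, 75.9]
ft_force: [6.7, -4.5, -5.5]
finger_gap: 32.1
```

>>> {"name": "move_arm", "arguments": {"rows": [[[0, -0.0021, 0, 0, 0, 1], [0.0001, -0.0042, 0, 0, 0, 2]]]}}

```text
time: 7.8
tool_pos: [535.1, -184.4, 72.8]
tcp_rot: [179.8, 0.1, 73.9]
ft_force: [7.3, -4.9, -6.1]
finger_gap: 32.5
```

>>> {"name": "move_arm", "arguments": {"rows": [[[0, -0.0021, 0, 0, 0, 1], [0.0001, -0.0042, 0, 0, 0, 2]]]}}

```text
time: 8.0
tool_pos: [531.1, -183.2, 72.8]
tcp_rot: [179.8, 0.0, 71.9]
ft_force: [6.9, -3.8, -4.6]
finger_gap: 32.7
```

```bash
python3 look.py 8 scene side; python3 - <<'E'
from h import *
d=pickle.load(open("s8.pkl","rb"))
crop(d["scene"],265,180,335,245,9,"pics/c8b.png");crop(d["side"],245,190,350,300,5.4,"pics/s8b.png")
E
```

```text
[ 5.94 -4.74 -4.18]
[ 5.79 -4.21 -3.91]
8.1 [ 530.9 -183.2   72.8] [1.798e+02 5.000e-02 7.191e+01] 32.6179588989438
```

View pics/c8b.png

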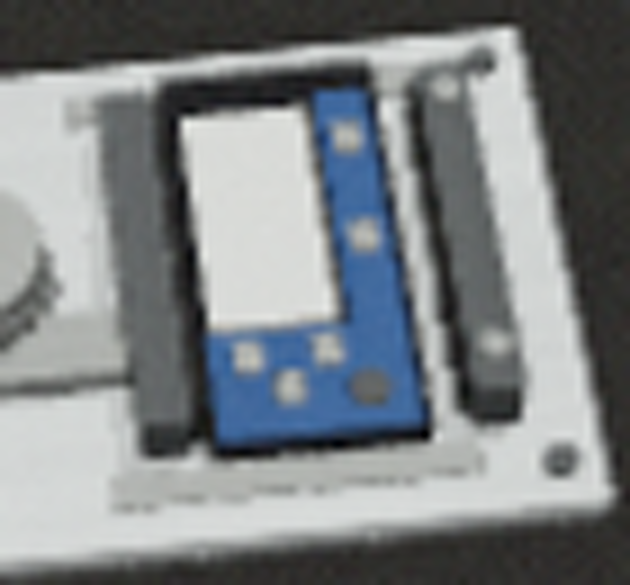

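View pics/s8b.png

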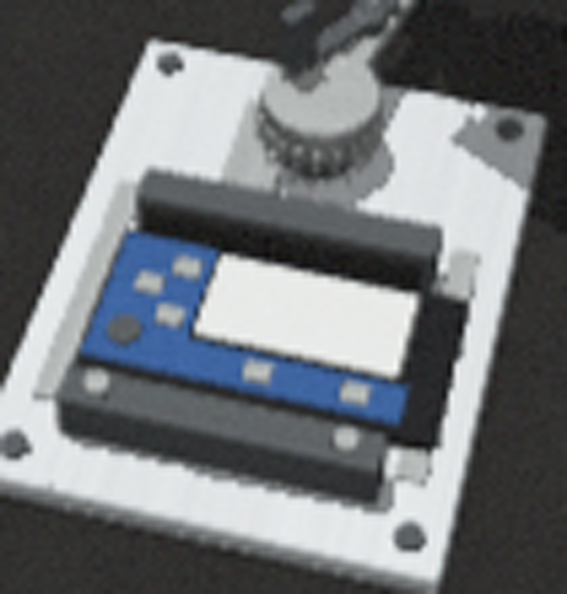

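```bash
python3 - <<'E'
from h import *
d=pickle.load(open("s8.pkl","rb"));s=d["scene"]
f=lambda p,z:ray(s,(p[0]/9+265,p[1]/9+180),z).round(1)
print("phone R",f((402,235),24),f((402,235),14),"stop L",f((440,235),14),"jaw top R/L",f((168,235),40.5),f((118,235),40.5))
E
```

```text
phone R [564.2  74.9  24. ] [557.9  76.5  14. ] stop L [559.7  89.2  14. ] jaw top R/L [564.2  -3.6  40.5] [562.  -19.8  40.5]
```

>>> {"name": "move_arm", "arguments": {"rows": [[[0, -0.0021, 0, 0, 0, 1], [0.0001, -0.0042, 0, 0, 0, 2], [0.0002, -0.0063, 0, 0, 0, 3]]]}}

```text
time: 8.4
tool_pos: [525.2, -181.1, 72.9]
tcp_rot: [179.8, 0.0, 68.9]
ft_force: [7.1, -5.1, -4.4]
finger_gap: 32.3
```

>>> {"name": "move_arm", "arguments": {"rows": [[[0, -0.001, 0, 0, 0, 0.5], [0, -0.0021, 0, 0, 0, 1]]]}}

```text
time: 8.6
tool_pos: [523.2, -180.4, 72.9]
tcp_rot: [179.8, 0.0, 67.9]
ft_force: [7.9, -5.2, -4.7]
finger_gap: 32.5
```

>>> {"name": "move_arm", "arguments": {"rows": [[[0, -0.001, 0, 0, 0, 0.5], [0, -0.0021, 0, 0, 0, 1]]]}}

```text
time: 8.8
tool_pos: [521.3, -179.6, 72.9]
tcp_rot: [179.8, 0.0, 66.9]
ft_force: [6.6, -5.7, -4.2]
finger_gap: 32.4
```

>>> {"name": "move_arm", "arguments": {"rows": [[[0, -0.001, 0, 0, 0, 0.5], [0, -0.0021, 0, 0, 0, 1]]]}}

```text
time: 9.0
tool_pos: [519.4, -178.8, 72.9]
tcp_rot: [179.8, 0.0, 65.9]
ft_force: [7.3, -4.8, -4.4]
finger_gap: 32.1
```

```bash
cat > look2.py <<'E'
import sys
from bench import sensors, viewer
from h import *
k=sys.argv[1]
s=viewer.snapshot("scene"); t=viewer.snapshot("side")
crop(s,265,180,335,245,9,f"pics/c{k}b.png");crop(t,245,190,350,300,5.4,f"pics/s{k}b.png")
pickle.dump(dict(scene=s,side=t),open(f"s{k}.pkl","wb"))
q=sensors.sense();print(q["time"],q["ft_force"].round(2),q["tool_pos"].round(1),q["tcp_rot"].round(2))
E
python3 look2.py 9
```

```text
9.1 [ 6.19 -4.99 -3.86] [ 519.2 -178.8   72.9] [1.7978e+02 3.0000e-02 6.5930e+01]
```

View pics/c9b.png

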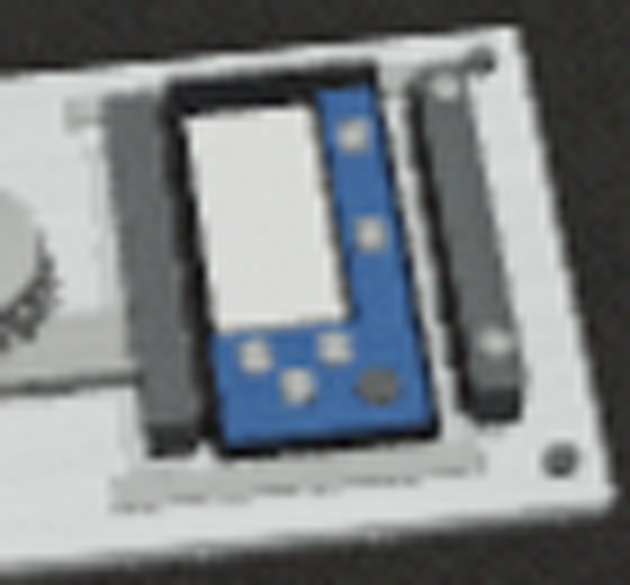

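View pics/s9b.png

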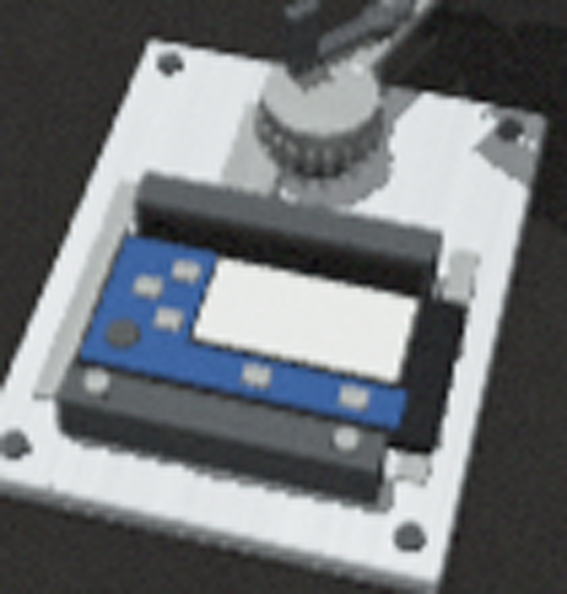

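>>> {"name": "move_arm", "arguments": {"rows": [[[0, -0.0021, 0, 0, 0, 1], [0.0001, -0.0042, 0, 0, 0, 2], [0.0002, -0.0063, 0, 0, 0, 3], [0.0003, -0.0084, 0, 0, 0, 4]]]}}

```text
time: 9.5
tool_pos: [511.7, -175.2, 72.9]
tcp_rot: [179.8, 0.0, 61.9]
ft_force: [5.6, -6.0, -4.9]
finger_gap: 32.6
```

>>> {"name": "move_arm", "arguments": {"rows": [[[0, -0.001, 0, 0, 0, 0.5], [0, -0.0021, 0, 0, 0, 1]]]}}

```text
time: 9.7
tool_pos: [509.9, -174.2, 72.9]
tcp_rot: [179.8, 0.0, 60.9]
ft_force: [6.1, -5.8, -4.8]
finger_gap: 32.6
```

>>> {"name": "move_arm", "arguments": {"rows": [[[0, -0.001, 0, 0, 0, 0.5], [0, -0.0021, 0, 0, 0, 1]]]}}

```text
time: 9.9
tool_pos: [508.1, -173.2, 72.9]
tcp_rot: [179.8, 0.0, 59.9]
ft_force: [6.1, -5.0, -3.9]
finger_gap: 32.4
```

>>> {"name": "move_arm", "arguments": {"rows": [[[0, -0.001, 0, 0, 0, 0.5], [0, -0.0021, 0, 0, 0, 1]]]}}

```text
time: 10.1
tool_pos: [506.2, -172.1, 72.9]
tcp_rot: [179.8, 0.0, 58.9]
ft_force: [6.9, -6.2, -4.1]
finger_gap: 32.8
```

```bash
python3 look2.py 10
```

```text
10.2 [ 6.11 -5.87 -4.07] [ 506.1 -172.1   72.9] [1.7978e+02 2.0000e-02 5.8930e+01]
```

View pics/c10b.png

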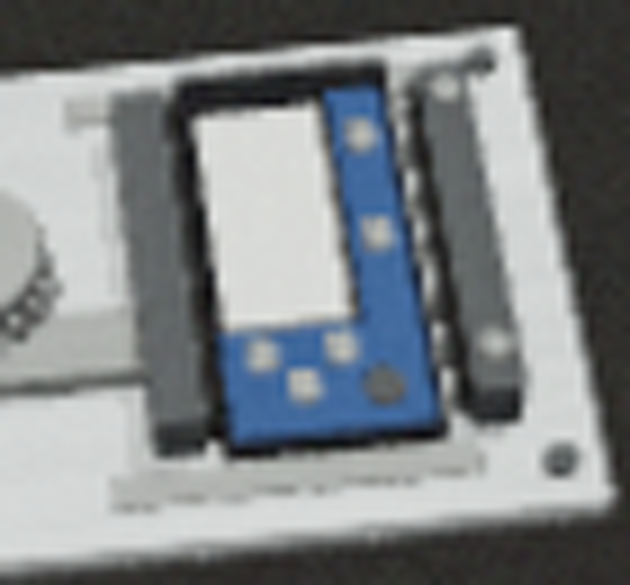

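>>> {"name": "move_arm", "arguments": {"rows": [[[0.0007, 0.0125, 0, 0, 0, -6], [0.0018, 0.0208, 0, 0, 0, -10], [0.0036, 0.029, 0, 0, 0, -14], [0.0059, 0.0371, 0, 0, 0, -18], [0.0087, 0.045, 0, 0, 0, -22], [0.0121, 0.0526, 0, 0, 0, -26], [0.0161, 0.06, 0, 0, 0, -30], [0.0205, 0.0671, 0, 0, 0, -34], [0.0254, 0.0739, 0, 0, 0, -38], [0.0308, 0.0803, 0, 0, 0, -42], [0.0366, 0.0863, 0, 0, 0, -46], [0.0429, 0.0919, 0, 0, 0, -50], [0.0495, 0.0971, 0, 0, 0, -54], [0.0495, 0.0971, 0, 0, 0, -54]]]}}

```text
time: 11.6
tool_pos: [614.1, -178.1, 72.1]
tcp_rot: [180.0, -0.0, 113.1]
ft_force: [-0.2, 0.3, 0.7]
finger_gap: 32.4
```

```bash
python3 look2.py 11; python3 look.py 11 wrist scene
```

```text
11.7 [-0.61  0.15 -0.72] [ 613.5 -178.4   72.1] [-180.     -0.    112.88]
[-0.39  0.32 -0.67]
[-0.94 -0.62  0.18]
11.8 [ 613.4 -178.6   72.2] [-179.99   -0.    112.89] 32.82841686912205
```

View pics/w11.png

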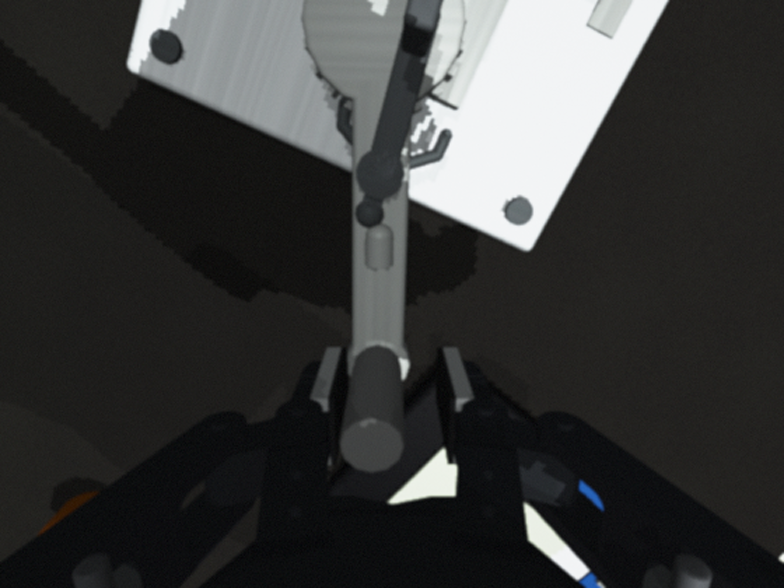

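View pics/c11.png

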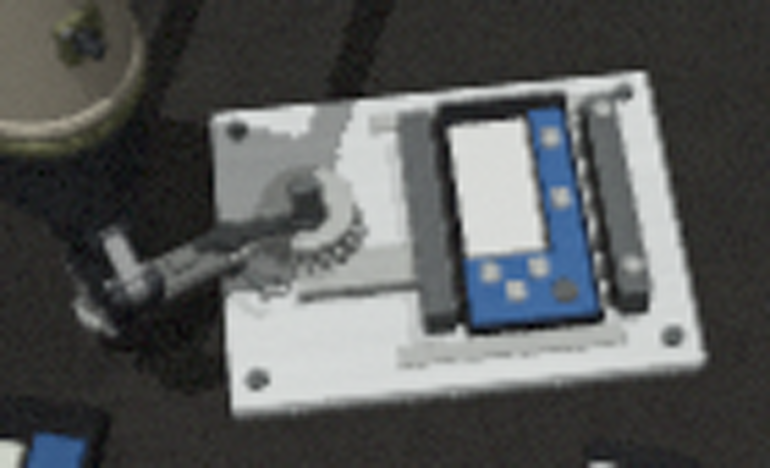

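View pics/c11b.png

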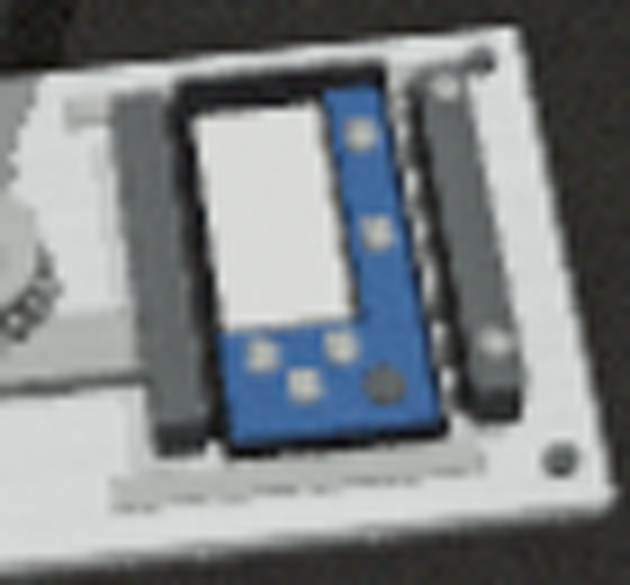

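>>> {"name": "move_arm", "arguments": {"rows": [[[0.0003, -0.0084, 0, 0, 0, 4], [0.0012, -0.0167, 0, 0, 0, 8], [0.0018, -0.0208, 0, 0, 0, 10]]]}}

```text
time: 12.1
tool_pos: [593.2, -185.3, 72.4]
tcp_rot: [180.0, 0.0, 102.7]
ft_force: [0.9, -0.8, -0.2]
finger_gap: 32.5
```

>>> {"name": "move_arm", "arguments": {"rows": [[[0, -0.0021, 0, 0, 0, 1], [0.0001, -0.0042, 0, 0, 0, 2]]]}}

```text
time: 12.3
tool_pos: [589.6, -186.0, 72.5]
tcp_rot: [180.0, 0.0, 100.9]
ft_force: [1.0, -0.3, 0.6]
finger_gap: 32.4
```

>>> {"name": "move_arm", "arguments": {"rows": [[[0, -0.0021, 0, 0, 0, 1], [0.0001, -0.0042, 0, 0, 0, 2]]]}}

```text
time: 12.5
tool_pos: [585.6, -186.6, 72.5]
tcp_rot: [180.0, 0.0, 98.9]
ft_force: [0.3, -0.7, -0.6]
finger_gap: 32.6
```

>>> {"name": "move_arm", "arguments": {"rows": [[[0, -0.001, 0, 0, 0, 0.5], [0, -0.0021, 0, 0, 0, 1]]]}}

```text
time: 12.7
tool_pos: [583.6, -186.8, 72.4]
tcp_rot: [180.0, 0.0, 98.0]
ft_force: [1.2, -0.7, -0.5]
finger_gap: 32.2
```

>>> {"name": "move_arm", "arguments": {"rows": [[[0, -0.001, 0, 0, 0, 0.5], [0, -0.0021, 0, 0, 0, 1]]]}}

```text
time: 12.9
tool_pos: [581.6, -187.1, 72.4]
tcp_rot: [180.0, 0.0, 97.0]
ft_force: [2.9, 0.2, -0.2]
finger_gap: 32.3
```

>>> {"name": "move_arm", "arguments": {"rows": [[[0, -0.001, 0, 0, 0, 0.5], [0, -0.0021, 0, 0, 0, 1]]]}}

```text
time: 13.1
tool_pos: [579.7, -187.4, 72.4]
tcp_rot: [179.9, 0.0, 96.0]
ft_force: [4.5, -0.0, -2.3]
finger_gap: 32.2
```

>>> {"name": "move_arm", "arguments": {"rows": [[[0, -0.001, 0, 0, 0, 0.5], [0, -0.0021, 0, 0, 0, 1]]]}}

```text
time: 13.3
tool_pos: [577.8, -187.6, 72.4]
tcp_rot: [179.9, 0.0, 95.0]
ft_force: [7.4, -0.5, -2.6]
finger_gap: 32.2
```

>>> {"name": "move_arm", "arguments": {"rows": [[[0, -0.001, 0, 0, 0, 0.5], [0, -0.0021, 0, 0, 0, 1]]]}}

```text
time: 13.5
tool_pos: [576.0, -187.7, 72.4]
tcp_rot: [179.9, 0.0, 94.0]
ft_force: [7.3, 0.5, -4.0]
finger_gap: 32.4
```

>>> {"name": "move_arm", "arguments": {"rows": [[[0, -0.001, 0, 0, 0, 0.5], [0, -0.0021, 0, 0, 0, 1]]]}}

```text
time: 13.7
tool_pos: [573.9, -187.9, 72.4]
tcp_rot: [179.9, 0.0, 93.0]
ft_force: [9.1, -1.4, -3.8]
finger_gap: 32.6
```

>>> {"name": "move_arm", "arguments": {"rows": [[[0, -0.001, 0, 0, 0, 0.5], [0, -0.0021, 0, 0, 0, 1]]]}}

```text
time: 13.9
tool_pos: [571.8, -188.0, 72.4]
tcp_rot: [179.9, 0.0, 92.0]
ft_force: [8.0, -0.9, -3.6]
finger_gap: 32.5
```

```bash
python3 look2.py 12
```

```text
14.0 [ 8.78 -1.21 -3.79] [ 571.6 -188.    72.4] [1.799e+02 2.000e-02 9.197e+01]
```

View pics/c12b.png

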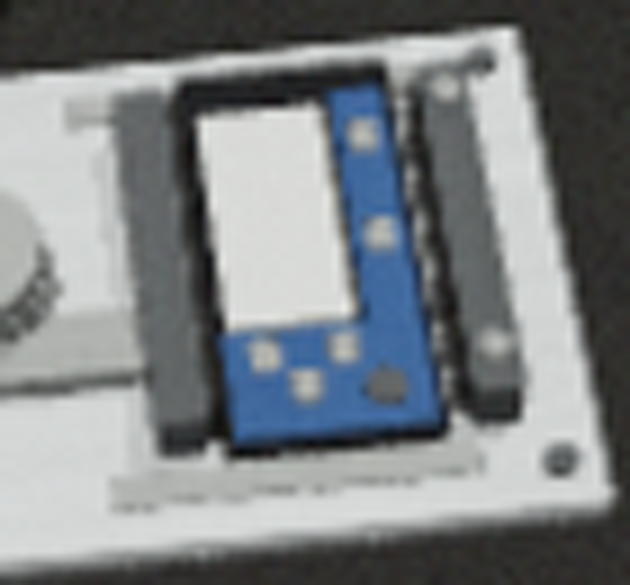

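View pics/s12b.png

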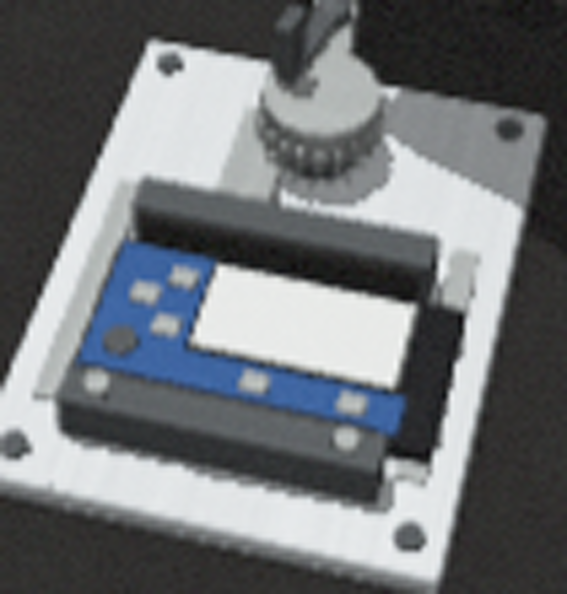

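>>> {"name": "move_arm", "arguments": {"rows": [[[0, -0.001, 0, 0, 0, 0.5], [0, -0.0021, 0, 0, 0, 1]]]}}

```text
time: 14.2
tool_pos: [569.7, -188.1, 72.4]
tcp_rot: [179.9, 0.0, 91.0]
ft_force: [7.2, -0.8, -3.3]
finger_gap: 32.1
```

>>> {"name": "move_arm", "arguments": {"rows": [[[0, -0.001, 0, 0, 0, 0.5], [0, -0.0021, 0, 0, 0, 1]]]}}

```text
time: 14.4
tool_pos: [567.6, -188.2, 72.4]
tcp_rot: [179.9, 0.0, 90.0]
ft_force: [8.1, -1.5, -4.3]
finger_gap: 32.6
```

>>> {"name": "move_arm", "arguments": {"rows": [[[0, -0.001, 0, 0, 0, 0.5], [0, -0.0021, 0, 0, 0, 1]]]}}

```text
time: 14.6
tool_pos: [565.5, -188.2, 72.4]
tcp_rot: [179.9, 0.0, 89.0]
ft_force: [8.2, -0.9, -4.5]
finger_gap: 32.3
```

>>> {"name": "move_arm", "arguments": {"rows": [[[0, -0.0005, 0, 0, 0, 0.25], [0, -0.001, 0, 0, 0, 0.5]]]}}

```text
time: 14.8
tool_pos: [564.5, -188.2, 72.4]
tcp_rot: [179.9, 0.0, 88.5]
ft_force: [8.1, -0.6, -4.8]
finger_gap: 32.3
```

>>> {"name": "move_arm", "arguments": {"rows": [[[0, -0.0005, 0, 0, 0, 0.25], [0, -0.001, 0, 0, 0, 0.5]]]}}

```text
time: 15.0
tool_pos: [563.5, -188.2, 72.4]
tcp_rot: [179.9, 0.0, 88.0]
ft_force: [7.5, -1.1, -4.2]
finger_gap: 32.2
```

```bash
python3 look2.py 13
```

```text
15.1 [ 8.31 -0.97 -3.12] [ 563.4 -188.2   72.4] [1.799e+02 2.000e-02 8.797e+01]
```

View pics/c13b.png

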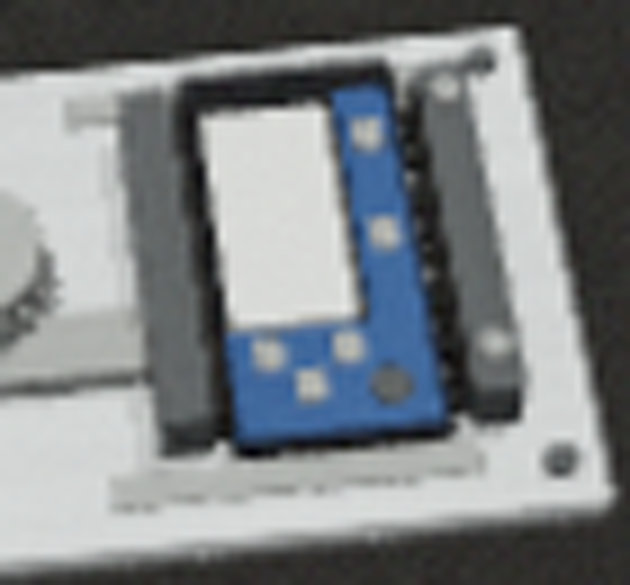

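>>> {"name": "move_arm", "arguments": {"rows": [[[0, -0.0005, 0, 0, 0, 0.25], [0, -0.001, 0, 0, 0, 0.5]]]}}

```text
time: 15.3
tool_pos: [562.5, -188.2, 72.4]
tcp_rot: [179.9, 0.0, 87.5]
ft_force: [8.2, -1.2, -4.1]
finger_gap: 32.6
```

>>> {"name": "move_arm", "arguments": {"rows": [[[0, -0.0005, 0, 0, 0, 0.25], [0, -0.001, 0, 0, 0, 0.5]]]}}

```text
time: 15.5
tool_pos: [561.5, -188.1, 72.4]
tcp_rot: [179.9, 0.0, 87.0]
ft_force: [7.6, -2.1, -4.1]
finger_gap: 32.3
```

>>> {"name": "move_arm", "arguments": {"rows": [[[0, -0.0005, 0, 0, 0, 0.25], [0, -0.001, 0, 0, 0, 0.5]]]}}

```text
time: 15.7
tool_pos: [560.4, -188.1, 72.4]
tcp_rot: [179.9, 0.0, 86.5]
ft_force: [8.7, -0.9, -3.6]
finger_gap: 32.4
```

>>> {"name": "move_arm", "arguments": {"rows": [[[0, -0.0005, 0, 0, 0, 0.25], [0, -0.001, 0, 0, 0, 0.5]]]}}

```text
time: 15.9
tool_pos: [559.5, -188.0, 72.4]
tcp_rot: [179.9, 0.0, 86.0]
ft_force: [8.5, -1.5, -4.4]
finger_gap: 32.4
```

>>> {"name": "move_arm", "arguments": {"rows": [[[0, -0.0005, 0, 0, 0, 0.25], [0, -0.001, 0, 0, 0, 0.5]]]}}

```text
time: 16.1
tool_pos: [558.5, -188.0, 72.5]
tcp_rot: [179.9, 0.0, 85.5]
ft_force: [8.8, -1.6, -4.0]
finger_gap: 32.5
```

>>> {"name": "move_arm", "arguments": {"rows": [[[0, -0.0005, 0, 0, 0, 0.25], [0, -0.001, 0, 0, 0, 0.5]]]}}

```text
time: 16.3
tool_pos: [557.5, -187.9, 72.4]
tcp_rot: [179.9, 0.0, 85.0]
ft_force: [8.6, -1.6, -4.5]
finger_gap: 32.5
```

```bash
python3 look2.py 14
```

```text
16.4 [ 7.02 -1.43 -4.98] [ 557.4 -187.9   72.4] [1.799e+02 2.000e-02 8.497e+01]
```

View pics/c14b.png

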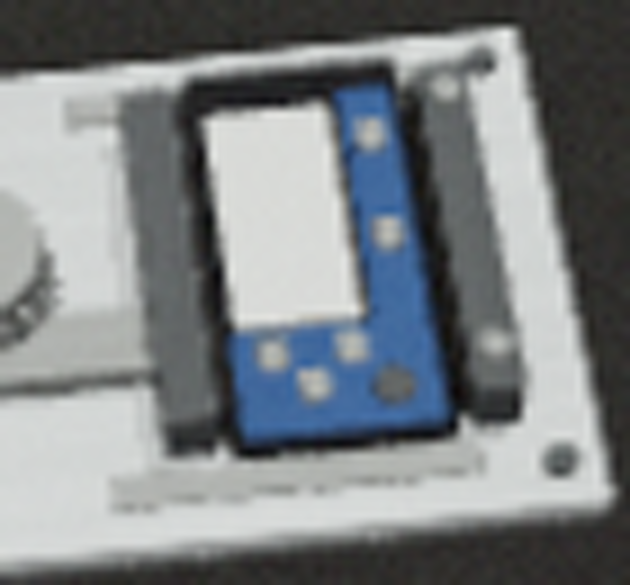

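View pics/s14b.png

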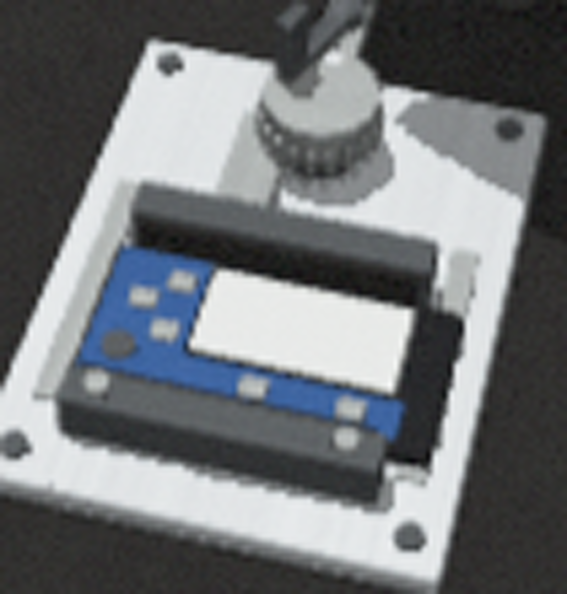

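>>> {"name": "move_arm", "arguments": {"rows": [[[0, -0.0005, 0, 0, 0, 0.25], [0, -0.001, 0, 0, 0, 0.5]]]}}

```text
time: 16.6
tool_pos: [556.5, -187.9, 72.5]
tcp_rot: [179.9, 0.0, 84.5]
ft_force: [8.4, -0.7, -4.6]
finger_gap: 32.5
```

>>> {"name": "move_arm", "arguments": {"rows": [[[0, -0.0005, 0, 0, 0, 0.25], [0, -0.001, 0, 0, 0, 0.5]]]}}

```text
time: 16.8
tool_pos: [555.5, -187.7, 72.4]
tcp_rot: [179.9, 0.0, 84.0]
ft_force: [8.4, -1.5, -4.5]
finger_gap: 32.8
```

>>> {"name": "move_arm", "arguments": {"rows": [[[0, -0.0005, 0, 0, 0, 0.25], [0, -0.001, 0, 0, 0, 0.5]]]}}

```text
time: 17.0
tool_pos: [554.5, -187.6, 72.4]
tcp_rot: [179.9, 0.0, 83.5]
ft_force: [8.6, -1.8, -5.3]
finger_gap: 32.6
```

>>> {"name": "move_arm", "arguments": {"rows": [[[0, -0.0005, 0, 0, 0, 0.25], [0, -0.001, 0, 0, 0, 0.5]]]}}

```text
time: 17.2
tool_pos: [553.6, -187.5, 72.4]
tcp_rot: [179.9, 0.0, 83.0]
ft_force: [9.0, -1.0, -4.7]
finger_gap: 33.0
```

>>> {"name": "move_arm", "arguments": {"rows": [[[0, -0.0005, 0, 0, 0, 0.25], [0, -0.001, 0, 0, 0, 0.5]]]}}

```text
time: 17.4
tool_pos: [552.6, -187.4, 72.4]
tcp_rot: [179.9, 0.0, 82.5]
ft_force: [9.0, -2.6, -5.0]
finger_gap: 32.2
```

```bash
python3 look2.py 15;  python3 - <<'E'
from h import *
# phone battery (white patch) centroid shift in scene & side, and jaw
def cen(s,box,m):
    u0,v0,u1,v1=box; im=s["color"][v0:v1,u0:u1].astype(int); k=m(im); ys,xs=np.nonzero(k); return np.array([xs.mean()+u0,ys.mean()+v0]).round(2),k.sum()
blue=lambda im:(im[...,2]>im[...,0]+50)
for k in(6,7,8,9,10,11,12,13,14,15):
    d=pickle.load(open(f"s{k}.pkl","rb"));
    print(k,[ (n,*cen(d[n],b,blue)) for n,b in (("scene",(278,180,330,240)),("side",(245,225,345,285))) if n in d])
E
```

```text
17.5 [ 8.08 -1.65 -4.48] [ 552.6 -187.4   72.4] [1.7988e+02 2.0000e-02 8.2470e+01]
6 [('scene', array([299.92, 215.02]), np.int64(346))]
7 [('scene', array([300.25, 214.67]), np.int64(344)), ('side', array([284.39, 250.9 ]), np.int64(603))]
8 [('scene', array([301.25, 214.59]), np.int64(350)), ('side', array([284.05, 252.26]), np.int64(614))]
9 [('scene', array([302.16, 214.52]), np.int64(339)), ('side', array([283.54, 252.87]), np.int64(619))]
10 [('scene', array([302.95, 214.52]), np.int64(346)), ('side', array([283.27, 253.6 ]), np.int64(603))]
11 [('scene', array([302.96, 214.71]), np.int64(346))]
12 [('scene', array([303.26, 214.67]), np.int64(347)), ('side', array([283.26, 253.72]), np.int64(584))]
13 [('scene', array([303.57, 214.56]), np.int64(350)), ('side', array([282.19, 253.36]), np.int64(550))]
14 [('scene', array([304.08, 214.57]), np.int64(343)), ('side', array([282.02, 253.39]), np.int64(525))]
15 [('scene', array([304.12, 214.6 ]), np.int64(347)), ('side', array([282.08, 253.45]), np.int64(523))]
```

View pics/c15b.png

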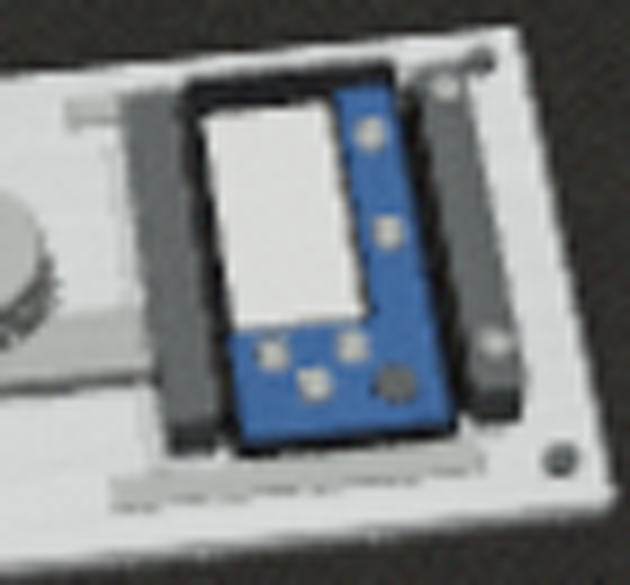

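>>> {"name": "move_arm", "arguments": {"rows": [[[0, -0.0005, 0, 0, 0, 0.25], [0, -0.001, 0, 0, 0, 0.5]]]}}

```text
time: 17.7
tool_pos: [551.7, -187.3, 72.4]
tcp_rot: [179.9, 0.0, 82.0]
ft_force: [8.8, -1.6, -4.6]
finger_gap: 32.3
```

>>> {"name": "move_arm", "arguments": {"rows": [[[0, -0.0005, 0, 0, 0, 0.25], [0, -0.001, 0, 0, 0, 0.5]]]}}

```text
time: 17.9
tool_pos: [550.7, -187.2, 72.4]
tcp_rot: [179.9, 0.0, 81.5]
ft_force: [9.4, -2.1, -6.2]
finger_gap: 32.4
```

>>> {"name": "move_arm", "arguments": {"rows": [[[0, -0.0005, 0, 0, 0, 0.25], [0, -0.001, 0, 0, 0, 0.5]]]}}

```text
time: 18.1
tool_pos: [549.8, -187.0, 72.4]
tcp_rot: [179.9, 0.0, 81.0]
ft_force: [8.8, -2.3, -5.4]
finger_gap: 32.6
```

>>> {"name": "move_arm", "arguments": {"rows": [[[0, -0.0005, 0, 0, 0, 0.25], [0, -0.001, 0, 0, 0, 0.5]]]}}

```text
time: 18.3
tool_pos: [548.8, -186.9, 72.4]
tcp_rot: [179.8, 0.0, 80.5]
ft_force: [10.7, -3.2, -5.5]
finger_gap: 32.4
```

>>> {"name": "move_arm", "arguments": {"rows": [[[0, -0.0005, 0, 0, 0, 0.25], [0, -0.001, 0, 0, 0, 0.5]]]}}

```text
time: 18.5
tool_pos: [547.9, -186.7, 72.4]
tcp_rot: [179.8, 0.0, 80.0]
ft_force: [10.8, -2.5, -5.6]
finger_gap: 32.5
```

>>> {"name": "move_arm", "arguments": {"rows": [[[0, -0.0005, 0, 0, 0, 0.25], [0, -0.001, 0, 0, 0, 0.5]]]}}

```text
time: 18.7
tool_pos: [547.0, -186.6, 72.4]
tcp_rot: [179.8, 0.0, 79.5]
ft_force: [9.9, -1.6, -7.0]
finger_gap: 32.2
```

```bash
python3 look2.py 16;  cat > cen.py <<'E'
from h import *
import sys
def cen(s,box,m):
    u0,v0,u1,v1=box; im=s["color"][v0:v1,u0:u1].astype(int); k=m(im); ys,xs=np.nonzero(k); return np.array([xs.mean()+u0,ys.mean()+v0]).round(2),k.sum()
blue=lambda im:(im[...,2]>im[...,0]+50)
for k in sys.argv[1:]:
    d=pickle.load(open(f"s{k}.pkl","rb"));
    s=d["scene"]
    # jaw rear edge (bright plate -> jaw) subpixel on several rows
    e=[]
    for v in range(196,222):
        g=s["color"][v].astype(float).mean(1)
        for u in range(276,292):
            if g[u]>=140>g[u+1]: e.append(u+(g[u]-140)/(g[u]-g[u+1])-0.1*(v-209)); break
    print(k,[ (n,*cen(d[n],b,blue)) for n,b in (("scene",(278,180,330,240)),("side",(245,225,345,285))) if n in d],"jaw",round(float(np.median(e)),2),len(e))
E
python3 cen.py 8 9 10 12 13 14 15 16
```

```text
18.8 [10.76 -2.2  -5.26] [ 546.9 -186.6   72.4] [1.7984e+02 1.0000e-02 7.9470e+01]
8 [('scene', array([301.25, 214.59]), np.int64(350)), ('side', array([284.05, 252.26]), np.int64(614))] jaw 277.2 20
9 [('scene', array([302.16, 214.52]), np.int64(339)), ('side', array([283.54, 252.87]), np.int64(619))] jaw 277.79 25
10 [('scene', array([302.95, 214.52]), np.int64(346)), ('side', array([283.27, 253.6 ]), np.int64(603))] jaw 278.7 25
12 [('scene', array([303.26, 214.67]), np.int64(347)), ('side', array([283.26, 253.72]), np.int64(584))] jaw 278.93 25
13 [('scene', array([303.57, 214.56]), np.int64(350)), ('side', array([282.19, 253.36]), np.int64(550))] jaw 279.43 25
14 [('scene', array([304.08, 214.57]), np.int64(343)), ('side', array([282.02, 253.39]), np.int64(525))] jaw 279.74 25
15 [('scene', array([304.12, 214.6 ]), np.int64(347)), ('side', array([282.08, 253.45]), np.int64(523))] jaw 279.97 25
16 [('scene', array([304.2 , 214.61]), np.int64(343)), ('side', array([282.06, 253.44]), np.int64(522))] jaw 280.19 25
```

>>> {"name": "move_arm", "arguments": {"rows": [[[0, 0.002, 0, 0, 0, 0], [0, 0.005, 0, 0, 0, 0], [0, 0.008, 0, 0, 0, 0], [0, 0.008, 0, 0, 0, 0]]]}}

```text
time: 19.2
tool_pos: [553.9, -187.6, 72.4]
tcp_rot: [180.0, -0.0, 79.5]
ft_force: [3.8, 0.3, 0.4]
finger_gap: 32.4
```

```bash
python3 look2.py 17; python3 look.py 18 wrist; python3 cen.py 16 17
```

```text
19.3 [2.96 1.13 0.19] [ 553.8 -187.7   72.4] [ 1.7998e+02 -1.0000e-02  7.9500e+01]
[4.55 1.47 0.04]
19.35 [ 553.7 -187.6   72.4] [ 1.7999e+02 -1.0000e-02  7.9500e+01] 32.31777966341908
16 [('scene', array([304.2 , 214.61]), np.int64(343)), ('side', array([282.06, 253.44]), np.int64(522))] jaw 280.19 25
17 [('scene', array([304.13, 214.72]), np.int64(343)), ('side', array([282.09, 253.45]), np.int64(520))] jaw 280.24 25
```

View pics/w18.png

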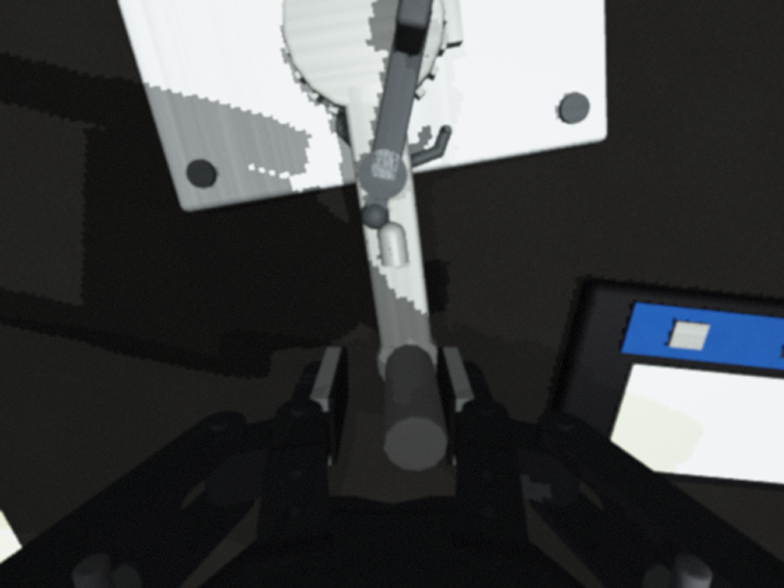

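>>> {"name": "move_arm", "arguments": {"rows": [[[0, 0.003, 0, 0, 0, 0], [0, 0.006, 0, 0, 0, 0], [0, 0.006, 0, 0, 0, 0]]]}}

```text
time: 19.65
tool_pos: [559.3, -189.0, 72.0]
tcp_rot: [-179.9, 0.0, 79.5]
ft_force: [-0.0, 0.6, 0.5]
finger_gap: 32.5
```

```bash
python3 look2.py 19; python3 look.py 20 wrist; python3 cen.py 16 17 19
```

```text
19.75 [ 0.79 -1.24 -0.38] [ 559.2 -188.9   72. ] [-179.95    0.     79.49]
[-0.22  0.04  0.42]
19.8 [ 559.2 -188.9   72. ] [-179.96   -0.     79.5 ] 32.38038799568569
16 [('scene', array([304.2 , 214.61]), np.int64(343)), ('side', array([282.06, 253.44]), np.int64(522))] jaw 280.19 25
17 [('scene', array([304.13, 214.72]), np.int64(343)), ('side', array([282.09, 253.45]), np.int64(520))] jaw 280.24 25
19 [('scene', array([304.18, 214.57]), np.int64(345)), ('side', array([282.  , 253.41]), np.int64(522))] jaw 280.2 25
```

View pics/w20.png

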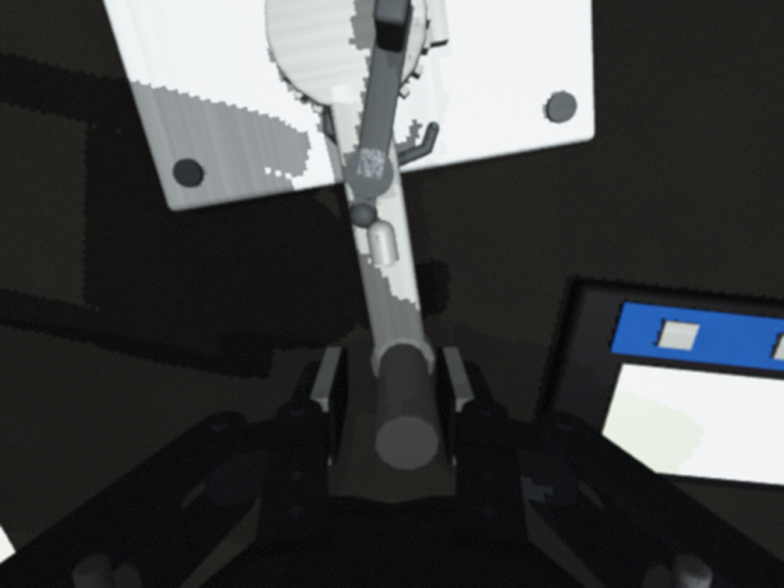

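>>> {"name": "move_arm", "arguments": {"rows": [[[0, 0, -0.01, 0, 0, 0], [0, 0, -0.03, 0, 0, 0], [0, 0, -0.06, 0, 0, 0], [0, 0, -0.1, 0, 0, 0], [0, 0, -0.14, 0, 0, 0], [0, 0, -0.16, 0, 0, 0], [0, 0, -0.16, 0, 0, 0], [0, 0, -0.16, 0, 0, 0]]]}}

```text
time: 20.6
tool_pos: [559.7, -189.0, 233.1]
tcp_rot: [179.9, 0.0, 79.5]
ft_force: [-0.6, -0.5, -0.3]
finger_gap: 32.5
```

```bash
python3 look2.py 21; python3 look.py 22 wrist scene side; python3 cen.py 16 19 21
python3 -c "
from h import *
d=pickle.load(open('s22.pkl','rb'));crop(d['scene'],0,0,560,420,1.4,'pics/full22.png')"
```

```text
20.7 [ 0.44 -0.73  0.64] [ 558.7 -188.5  230.8] [-1.7986e+02 -3.0000e-02  7.9500e+01]
[ 0.45  1.09 -0.99]
[-0.06 -0.11 -1.19]
[ 0.17 -0.02 -0.04]
20.85 [ 558.7 -188.5  230.6] [-1.7984e+02 -4.0000e-02  7.9500e+01] 32.452031922352504
16 [('scene', array([304.2 , 214.61]), np.int64(343)), ('side', array([282.06, 253.44]), np.int64(522))] jaw 280.19 25
19 [('scene', array([304.18, 214.57]), np.int64(345)), ('side', array([282.  , 253.41]), np.int64(522))] jaw 280.2 25
21 [('scene', array([304.18, 214.74]), np.int64(346)), ('side', array([282.03, 253.43]), np.int64(523))] jaw 280.26 25
```

View pics/w22.png

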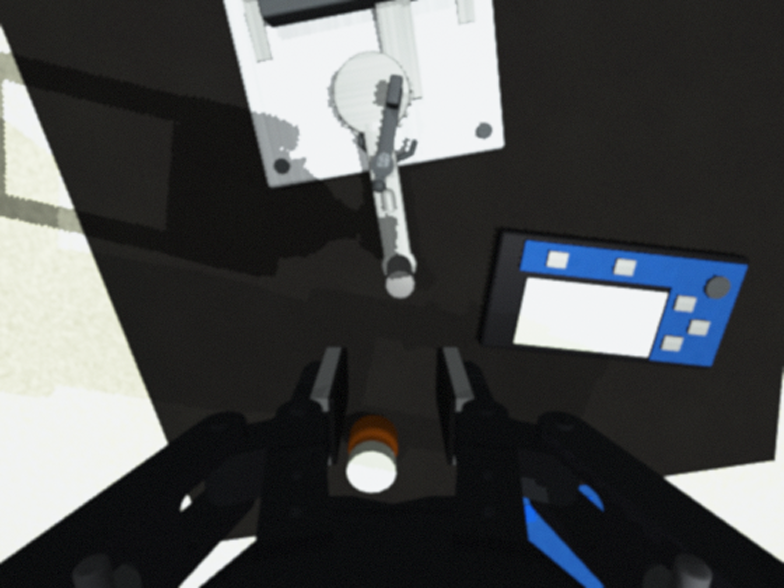

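View pics/full22.png

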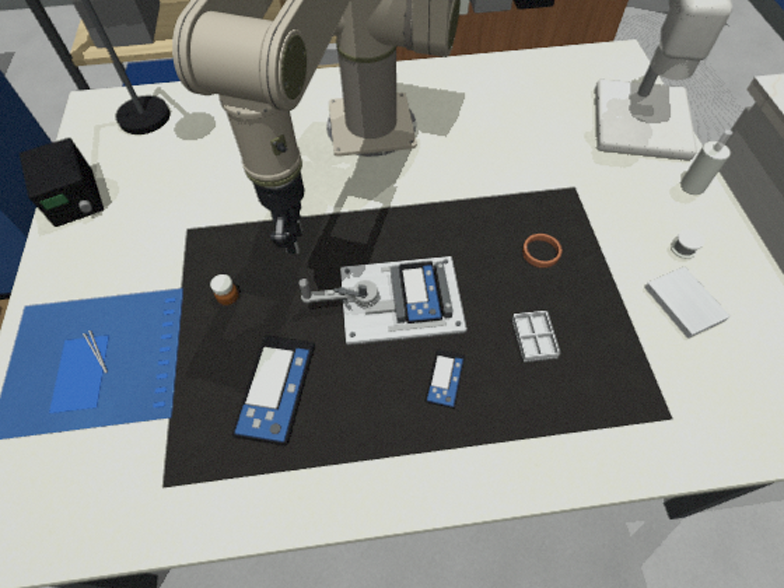

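View pics/c22.png

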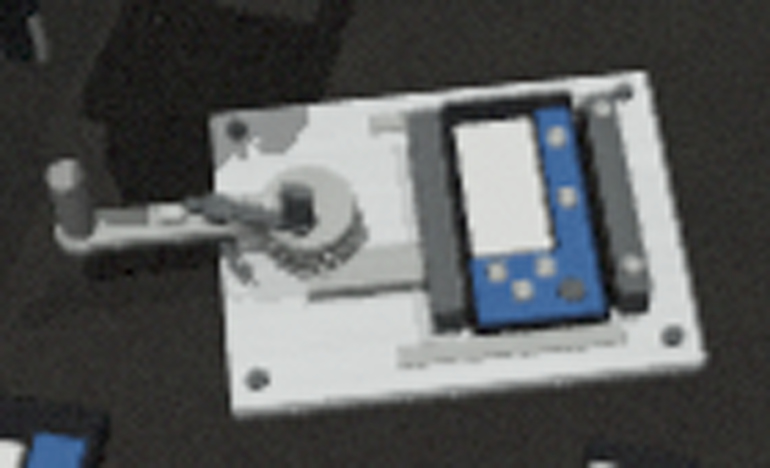

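The final views show the frame against the back stop with the jaw on it. The lever fin sits on the tighten side (wrist view about 395,90, right of the handle line), the knob is free, and the bystanders look undisturbed. I'm handing in.

```bash
python3 -c "
from bench import hand_in
print(hand_in())"
```

```text
the job is handed in; nothing more can be done
None
```

The phone frame is clamped against the back stop, the lever is set to tighten, and the job was handed in at about 21 s of the 69 s allowed. The hand-in gave no verdict.

**What I did:** I pushed the lever over to tighten with the shut fingers. Then I worked the knob with the fingers loosely around it: one return stroke, one tightening stroke, a second return, and a short final stroke in 0.5° steps.

**Tightness:** The effort at the knob averaged about 8.1 N before the pinch and about 10.7 N when I stopped. That rise of about 2.6 N means roughly 16 to 26 N at the jaw, against the 10 to 30 N wanted. This is inferred from noisy force readings (about ±0.5 N each); jaw force was not measured directly.

**Last checks:**
- **Frame and jaw:** in the pictures the frame stopped moving at the back stop while the jaw crept on a little. Neither moved after I let go, to within 0.1 pixel (about 0.3 mm).
- **Lever and robot:** the lever is on the tighten side. The robot is clear of everything and reads about zero force.
- **Other things on the bench:** they look undisturbed in the last pictures; I did not measure their positions.

**Disagreements:**
- **Handle spring-back:** as I backed off, the knob followed the finger for about 7 mm, still pushing with 3 to 4 N, before coming free. I took this as springiness in the fingers and handle, since the jaw did not move.
- **Camera:** the wrist-camera positions differed from the other views by up to about 5 mm, so I left slack around the knob.

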